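Load the wheel carrier on the worm-driven indexing stage and wind it to the next station

TASK

Set the plywood carrier gently on the indexing stage so that all three of its ball feet settle fully into their seats, blue edge towards the platform's white pointer, and let go of it. Then wind the black worm knob, turn after turn, until the white pointer lines up with the red tab, and let go. Turn the platform only by its knob, and leave the jar, tin, screwdriver and batten where they are.

Things in the scene. Friction and masses are not known exactly. Their poses are not given: they have to be found in the camera images.
- base: Fixed grey indexing stage on the table at a varying place and yaw. Origin: underside, on the platform's turning axis; z up. Foot plate 200 (x) x 220 (y) x 12 mm; round black scale ring, radius 110 mm, top 42 mm above the table, white ticks every 5 degrees; grey gearbox 56 x 56 mm, 74 mm high, centred 165 mm to the -y side, carrying the knob.
- knob_grip (a point): Grip point on the vertical axis of the black fluted worm knob, 108 mm above the table, fixed to the base, axes as the base. The knob is a cylinder 40 mm in diameter, 90 to 120 mm above the table, on a neck 26 mm in diameter above the gearbox. A gripper open 60 mm or more can swing back round it freely.
- knob: The worm knob. Turning it clockwise seen from above turns the platform clockwise: ratio 24:1, one full knob turn moves the platform 15 degrees. There is up to 0.5 rad (knob angle) of unknown lost motion before the platform follows, and again on each reversal; it stays where it is left. Turning takes about 0.12 N m. Origin: centre of its underside, z up, +x towards its white dot.
- platform: Round dark steel platform, 160 mm in diameter, 12 mm thick, on a vertical axis. Origin: on that axis at its underside, 45 mm above the table; z up, +x towards its white pointer. At the start its axes are parallel to the base's. On its top (57 mm above the table) stand three brass seats, rims up to 14 mm high: a cone cup, a V groove, a low flat disc.
- pointer_tip (a point): Outer tip of the platform's white pointer (a white bar 4 mm wide), 100 mm from the turning axis.
- station_tab: Fixed small red tab clipped on the scale ring's edge, marking the next station. Origin on the platform's turning axis, +x from that axis towards the tab; it lies 18 to 26 degrees clockwise (seen from above) of the pointer's start.
- tab_tip (a point): Inner tip of the red tab's thin finger, 100 mm from the turning axis: where the pointer's tip must come to stand, seen from above.
- seat_cone (a point): Where the centre of a ball stands when fully seated in the cone cup: 13 mm above the platform's top, at (-30, -30) mm in the platform's x, y. The cup is a brass ring 29 mm in diameter, flanks 50 degrees steep, mouth 22 mm wide.
- seat_groove (a point): The same for the V groove, at (60, 0) mm in the platform's x, y, on the pointer's side; brass, 26 mm long, pointing towards the cone; flanks 50 degrees, mouth 22 mm wide.
- seat_flat (a point): The same for the flat seat, a brass disc 26 mm in diameter and 5 mm high at (-30, 30) mm in the platform's x, y.
- carrier: Loose plywood plate, about 0.32 kg, standing on three steel ball feet. Origin: level with the balls' underside, below the middle of its grip; z up, +x towards its blue-striped edge. Plate 120 x 90 x 8 mm, x from -49 to 71 mm, top 24 mm above the origin; near the blue edge a wooden wheel, 32 mm wide, 10 high. Seated: origin on the platform's axis, 62 mm above the table, axes parallel.
- carrier_grip (a point): Grip point of the carrier: a brown wooden bar along the carrier's x, 50 mm long, 16 mm wide (y), from 24 to 66 mm above the balls' underside; this point lies at its middle, 50 mm above the balls' underside. Axes as the carrier.
- foot_cone (a point): Centre of the ball foot (16 mm in diameter) that belongs in the cone: carrier (-30, -30, 8) mm.
- foot_groove (a point): Centre of the ball foot that belongs in the groove, below the blue edge: carrier (60, 0, 8) mm.
- foot_flat (a point): Centre of the ball foot that belongs on the flat: carrier (-30, 30, 8) mm.
- jar: Bystander: closed amber jar with a white cap, 84 mm in diameter, 120 mm high. Origin: centre of its underside.
- tin: Bystander: open steel tin, 70 mm in diameter, 45 mm high. Origin: centre of its underside.
- driver: Bystander: screwdriver lying on the table along its x. Origin: underside.
- batten: Bystander: wooden batten 200 x 30 x 15 mm lying along its x. Origin: centre of its underside.
There are look-alikes about, which are no part of the job. Of the things shaped like the carrier, the plywood one is meant.

How it is judged:
On the way, in this order (a step that is already met when the one before it is completed fails the run):
1. the carrier stands released with its three balls fully in the cone, the groove and on the flat, the platform not yet turned (distance between foot_cone and seat_cone below 0.003 m and distance between foot_groove and seat_groove below 0.003 m and distance between foot_flat and seat_flat below 0.003 m and contact force between the fingers and carrier below 0.1 N and distance of pointer_tip from where it was at the start of the episode below 0.01 m), for 0.2 s.
2. the pointer has been wound to the red tab with the carrier still seated (distance between foot_cone and seat_cone below 0.003 m and distance between foot_groove and seat_groove below 0.003 m and distance between foot_flat and seat_flat below 0.003 m and horizontal distance between pointer_tip and tab_tip below 0.004 m), for 0.2 s.
At the end, for the whole second after the job is handed in: Each ball's centre is within 3 mm of its fully seated point, the pointer's tip is within 4 mm of the red tab's tip as seen from above, and platform and carrier are at rest (all of step 2 and angular speed of platform below 0.02 rad/s and linear speed of carrier below 0.01 m/s); the robot touches nothing.
It fails at once if the carrier is dropped or slammed on the stage (faster than 0.4 m/s within 25 mm of its seats, or contact forces over 120 N in sum) ((distance between foot_flat and seat_flat below 0.025 m and linear speed of carrier above 0.4 m/s) or contact force between carrier and platform above 120 N).
It fails at once if the platform is pushed by the fingers or arm instead of being turned by its knob (over 8 N) (contact force between any of the fingers, the arm and platform above 8 N).
It fails at once if the jar, tin, screwdriver or batten is disturbed (moved over 20 mm) (distance of any of jar, tin, driver, batten from where it was at the start of the episode above 0.02 m).
It also fails if it takes over 72 s, if anything falls off the work surface, if the arm or the gripper's body presses on something with over 40 N, if the wrist force passes 120 N, or if a joint passes its speed limit or range.

ROBOT

A 7-joint arm with a two-finger parallel gripper is mounted at the origin on the work surface. World frame = base frame: x ahead of the robot, y to its left, z up, the work surface at z = 0. Lengths are in m, angles in rad, forces in N, time in s.
With the tool pointing down it reaches from about 0.35 to 0.9 m from the base axis. Payload 7.2 kg.
Tool frame: the origin (TCP) lies midway between the tips of the shut fingers; the grasp point (between the pads) lies 19 mm behind it; z points along the fingers, y is the direction in which the jaws open and shut (so a half turn about z gives the same grasp; the last joint's range is limited). The gripper opens to 88 mm and grips with 3 to 60 N. Pads are 20 mm wide; open, the fingers measure 115 mm over their backs; the gripper's body (75 mm by 178 mm) begins 61 mm behind the grasp point.
Start: joints at [1.064, 0.411, -0.013, 1.596, 0.006, 1.134, -0.082], TCP at [0.266, -0.566, 0.223] pointing down, gripper open.
Joint ranges: [-2.95, 2.95], [-0.29, 1.99], [-1.47, 1.44], [0.14, 2.54], [-1.03, 4.17], [0.13, 1.85], [-2.86, 2.86]. Speed limits (rad/s): [2.39, 2.39, 3.01, 3.01, 3.14, 3.14, 3.14].

INTERFACE

Orientations are given as a rotation vector (axis times angle).
In Python, from station import sensors, eyes, hand_in, spotter gives the robot as it stands.
- The arm moves only by the tool arm_command, never from a script. Its argument "commands" is a list of rows, each a list of 6 numbers: the shift along the tool's x, y, z in mm, then the turn, a rotation vector about the tool's x, y, z in degrees. In form: [[x, y, z, ax, ay, az], ...]. A call has exactly 5 rows; each row shifts and turns the commanded pose from where the row before left it, along the tool's axes as they then stand; what a row does not reach is not made up. A row lasts 1/8 s, in which the tool goes at most 62.5 mm and 10.7 degrees, less where a joint would pass 70% of its speed; a pose out of reach is approached as far as the arm can. A call is refused whole if a number of a shift passes 62.5 or a number of a turn 10.7, either way. A call with a gripper value outside its range is refused whole. "jaw" is the closure, from -1 (fully open) to 1 (shut), so that 0 is half open, set as the call begins (left out, the last holds). The fingers move at their own pace and stop on an object; the grip force is fixed at half the most. Time passes only in rows, so rows that do not move let the fingers close, or fill a call up. It gives the time, the measured TCP pose, the force and the opening at its end, in the units of the state.
- sensors.read_state(): the state, without advancing time (a new reading comes with each control period).
- eyes.read_camera(name): name is "scene" or "top" or "wrist"; returns a dict with "image" (400x640x3 uint8, red, green, blue), "fx", "fy", "cx", "cy" (pixels), "k1" (the pictures are not rectified: a ray, as slopes to the right and down, at radius r is drawn at 1 + k1 r^2 times it, then the intrinsics apply), "extrinsics" (4x4, takes a point from camera to world coordinates). Camera axes: x right, y down, z forward; pixel columns grow to the right and rows downward; lengths in m; the calibration is good to about 2 mm. A picture is of the moment at which its call begins. There is no depth.
- hand_in(): hands the job in, once; it reports no verdict.
Trained networks look in a picture, given as the dict that the camera call returned (one of the last four; its "shot" number tells which), for a name from the list of things; names that differ only in an ending like _2 or _b are one class to them, and where a whole thing is asked for, a point or a joint stands for the part that bears it (a point fixed in the world has none). Each returns a list of dicts, best first, with "confidence" (0 to 1); they miss things now and then, are a little off and sometimes report something else, mostly with a low value. They report only what shows in the picture. A call takes as long as a camera call. They do not tell look-alikes from the thing itself.
- spotter.look_for(picture, label): "box" ([left, top, width, height] in pixels, round what is visible of it).
The state is a dict: "time": time; "qpos": joint angles; "joint_vel": joint speeds; "effort": joint torques, N m; "tool_pos": TCP position; "tool_rot": TCP orientation; "force": force on the tool from outside, world axes, zero at the start; "ft_torque": the same for the moment, N m; "finger_gap": opening from 0.0 (shut) to 1.0 (fully open).
Only numpy, scipy, OpenCV 4.12 (cv2) and the standard library are available. Lean on these libraries where they do the work, as an engineer would, in place of code of your own. Each camera call takes 0.05 s, during which the arm holds its last target.

## Working session

There is one attempt and no reset: what is moved stays moved. The work goes in short steps, Python scripts to look and compute and a tool call to move; the robot and the scene stay as the last step left them, time stands still between calls to the robot, and variables do not carry over. Pictures are saved under pics/ and viewed, and the job is handed in when it is done.

Besides the shell and the picture viewer there is one more tool, called after "Emit:" as name(argument=value, ...) on one line, values as JSON. arm_command: Moves the arm, as the interface text tells. Its arguments: {"type":"object","properties":{"commands":{"type":"array","items":{"type":"array","items":{"type":"number"}}},"jaw":{"type":"number"}},"required":["commands"]}

```bash
ls; mkdir -p pics; cat > h.py <<'E'
import numpy as np, cv2
from station import sensors, eyes, hand_in, spotter
def save(c,n,crop=None,s=1):
    im=c["image"]
    if crop: x,y,w,h=crop; im=im[y:y+h,x:x+w]
    if s!=1: im=cv2.resize(im,None,fx=s,fy=s,interpolation=cv2.INTER_CUBIC)
    cv2.imwrite("pics/"+n,im[:,:,::-1])
def ray(c,u,v):
    xd=(u-c["cx"])/c["fx"]; yd=(v-c["cy"])/c["fy"]
    K=np.eye(3); p=cv2.undistortPoints(np.array([[[xd,yd]]],float),K,np.array([c["k1"],0,0,0.]))[0,0]
    T=np.array(c["extrinsics"]); d=T[:3,:3]@np.array([p[0],p[1],1]); return T[:3,3],d
def at(c,u,v,z):
    o,d=ray(c,u,v); t=(z-o[2])/d[2]; return o+t*d
def proj(c,P):
    T=np.array(c["extrinsics"]); q=T[:3,:3].T@(np.array(P)-T[:3,3]); x,y=q[:2]/q[2]; r2=x*x+y*y; k=1+c["k1"]*r2
    return np.array([c["fx"]*x*k+c["cx"],c["fy"]*y*k+c["cy"]])
E
python3 - <<'E'
from h import *
for n in ["scene","top","wrist"]:
    c=eyes.read_camera(n); save(c,n+"0.png")
    print(n,c["fx"],c["cx"],c["cy"],c["k1"],np.round(c["extrinsics"],3).tolist())
    for l in ["base","knob","platform","station_tab","carrier","pointer_tip","tab_tip","seat_cone","jar","tin","driver","batten"]:
        print(l,[(np.round(d["box"]).tolist(),round(d["confidence"],2)) for d in spotter.look_for(c,l)][:3])
print(sensors.read_state())
E
```

```text
pics
scene 360.81034361757634 314.1023841715615 196.23930212445066 -0.05791207474772041 [[0.629, 0.632, -0.453, 1.014], [0.777, -0.514, 0.363, -0.376], [-0.003, -0.58, -0.815, 0.888], [0.0, 0.0, 0.0, 1.0]]
base [([289.0, 135.0, 98.0, 90.0], 0.89), ([321.0, 142.0, 48.0, 38.0], 0.65)]
knob [([305.0, 174.0, 17.0, 18.0], 0.59)]
platform [([316.0, 141.0, 55.0, 40.0], 0.67)]
station_tab []
carrier [([167.0, 317.0, 64.0, 65.0], 0.84), ([112.0, 222.0, 46.0, 49.0], 0.82), ([194.0, 246.0, 39.0, 42.0], 0.73)]
pointer_tip []
tab_tip []
seat_cone [([319.0, 141.0, 52.0, 41.0], 0.61)]
jar [([406.0, 106.0, 31.0, 38.0], 0.79)]
tin [([350.0, 107.0, 23.0, 22.0], 0.67)]
driver [([353.0, 231.0, 57.0, 31.0], 0.85), ([318.0, 141.0, 53.0, 43.0], 0.7)]
batten [([236.0, 274.0, 72.0, 56.0], 0.68)]
top 467.67452443096937 309.58134889997586 194.2054166462138 -0.13456494566101526 [[0.044, -0.978, 0.202, 0.239], [-0.999, -0.042, 0.012, -0.024], [-0.003, -0.203, -0.979, 1.619], [0.0, 0.0, 0.0, 1.0]]
base [([227.0, 181.0, 98.0, 66.0], 0.77)]
knob [([302.0, 191.0, 18.0, 16.0], 0.44)]
platform [([239.0, 184.0, 50.0, 5
[... 1032 characters left out ...]
ime': 1.95, 'qpos': array([ 1.0637978 ,  0.41112927, -0.01268284,  1.59618022,  0.00559395,
        1.13434029, -0.08221414]), 'joint_vel': array([ 1.33489240e-03, -1.82196301e-04,  1.34805883e-03, -1.75669531e-03,
       -5.91371813e-05,  1.19783253e-03, -8.73014910e-04]), 'effort': array([ 2.42655278e-05, -5.87728035e+01,  6.40959162e-01, -2.91382527e+01,
       -5.37140574e-02,  1.04512414e-02,  5.60397621e-05]), 'tool_pos': array([ 0.26551377, -0.56579604,  0.22264344]), 'tool_rot': array([-3.06627159e+00, -6.83706674e-01,  1.15784170e-05]), 'force': array([-0.44800505,  0.21848526, -0.0922882 ]), 'ft_torque': array([0.00032348, 0.04881445, 0.05560462]), 'finger_gap': 0.9990357258644325}
```

View images.

```bash
python3 - <<'E'
import cv2
a=cv2.imread("pics/scene0.png"); cv2.imwrite("pics/scene0z.png",cv2.resize(a[90:390,100:440],None,fx=2.3,fy=2,interpolation=cv2.INTER_CUBIC))
a=cv2.imread("pics/top0.png"); cv2.imwrite("pics/top0z.png",cv2.resize(a[120:300,150:470],None,fx=2.5,fy=2.5,interpolation=cv2.INTER_CUBIC))
E
```

```text
(no output)
```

View pics/scene0z.png

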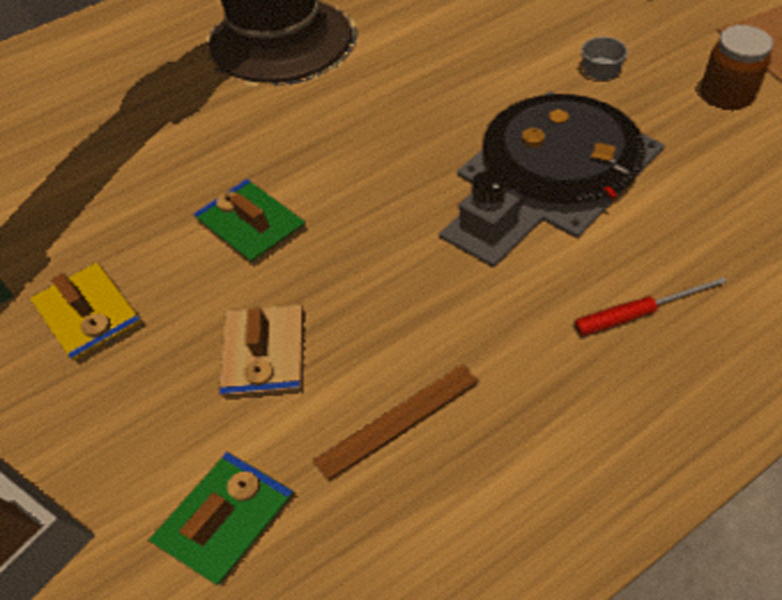

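View pics/top0z.png

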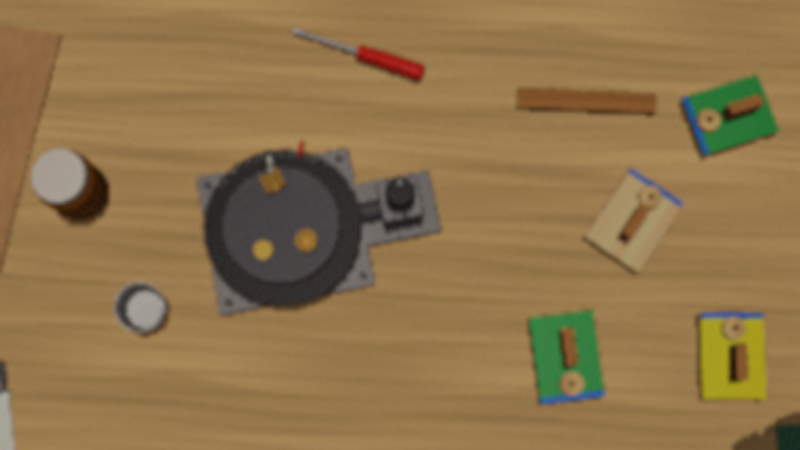

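View pics/wrist0.png

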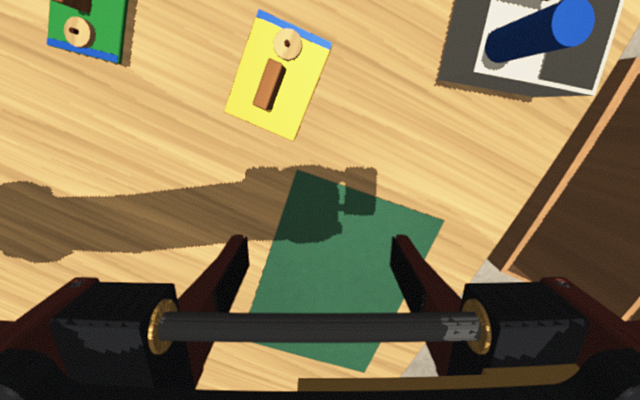

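```bash
python3 - <<'E'
from h import *
c=eyes.read_camera("top"); s=eyes.read_camera("scene")
z=lambda u,v:(150+(u+.5)/2.5-.5,120+(v+.5)/2.5-.5)
zs=lambda u,v:(100+(u+.5)/2.3-.5,90+(v+.5)/2-.5)
for n,p,h in [("c1",(632,170),.024),("c2",(683,205),.024),("c3",(637,272),.024),("c4",(584,237),.024),("bar",(637,222),.066),("knob",(401,191),.12),("plat",(281,226),.057),("cone",(306,240),.07),("flat",(263,250),.062),("groove",(272,180),.07),("tab",(301,149),.045),("ptr",(268,160),.057)]:
    print(n,np.round(at(c,*z(*p),h),4))
for n,p,h in [("c1b",(222,391),.024),("c2b",(300,384),.024),("c3",(301,306),.024),("c4",(225,311),.024),("knob",(489,180),.12),("plat",(566,150),.057),("cone",(533,135),.07),("flat",(559,116),.062),("groove",(603,152),.07),("tab",(611,191),.045),("ptr",(621,169),.057),("ptrtip",(630,173),.057)]:
    print(n,np.round(at(s,*zs(*p),h),4))
E
```

```text
c1 [ 0.6057 -0.3303  0.024 ]
c2 [ 0.5587 -0.4025  0.024 ]
c3 [ 0.4618 -0.3379  0.024 ]
c4 [ 0.5077 -0.2636  0.024 ]
bar [ 0.5242 -0.3293  0.066 ]
knob [ 0.5423 -0.0085  0.12  ]
plat [0.4996 0.1529 0.057 ]
cone [0.4799 0.1166 0.07  ]
flat [0.4649 0.1745 0.062 ]
groove [0.5601 0.1677 0.07  ]
tab [0.6108 0.1334 0.045 ]
ptr [0.5906 0.1767 0.057 ]
c1b [ 0.5603 -0.3956  0.024 ]
c2b [ 0.6061 -0.3232  0.024 ]
c3 [ 0.5111 -0.2636  0.024 ]
c4 [ 0.4613 -0.3377  0.024 ]
knob [ 0.5414 -0.0032  0.12  ]
plat [0.5216 0.1417 0.057 ]
cone [0.4799 0.1199 0.07  ]
flat [0.467  0.1776 0.062 ]
groove [0.5622 0.1681 0.07  ]
tab [0.6094 0.1411 0.045 ]
ptr [0.5936 0.1721 0.057 ]
ptrtip [0.6064 0.1758 0.057 ]
```

```bash
cat >> h.py <<'E'
from scipy.spatial.transform import Rotation as R
def pose():
    st=sensors.read_state(); Rm=R.from_rotvec(st["tool_rot"]).as_matrix()
    return st,np.array(st["tool_pos"]),Rm
def plan(xyz,yaw,n,dec=0,p=None,Rm=None):
    """linear rows to target, tool straight down, tool x at yaw deg"""
    if p is None: st,p,Rm=pose()
    c,s=np.cos(np.radians(yaw)),np.sin(np.radians(yaw))
    Rt=np.array([[c,s,0],[s,-c,0],[0,0,-1.]]); t=np.array(xyz,float)
    rv=R.from_matrix(Rm.T@Rt).as_rotvec(degrees=True)
    rows=[]; p=p.copy(); Rc=Rm.copy(); p0=p.copy()
    for i in range(n):
        tgt=p0+(t-p0)*(i+1)/n; sh=np.round(Rc.T@(tgt-p)*1000,dec)+0.; rem=R.from_matrix(Rc.T@Rt).as_rotvec(degrees=True)/(n-i)
        tr=np.round(rem,dec)+0.
        rows.append(sh.tolist()+tr.tolist()); p=p+Rc@(sh/1000); Rc=Rc@R.from_rotvec(tr,degrees=True).as_matrix()
    for i in range(0,n,5): print(rows[i:i+5])
    print("end",np.round(p,4),"max",np.abs(rows).max(0)); return p,Rc
def say():
    st,p,Rm=pose(); print("t",round(st["time"],2),"p",np.round(p,4),"yaw",round(np.degrees(np.arctan2(Rm[1,0],Rm[0,0])),2),"tilt",np.round(Rm[:2,2],4),"q",np.round(st["qpos"],2),"F",np.round(st["force"],1),"T",np.round(st["ft_torque"],2),"gap",round(st["finger_gap"],3))
E
python3 - <<'E'
from h import *
plan((0.467,-0.29,0.26),-33,10)
E
```

```text
[[30.0, -16.0, -4.0, 0.0, 0.0, 6.0], [28.0, -20.0, -3.0, 0.0, 0.0, 6.0], [26.0, -22.0, -4.0, 0.0, 0.0, 6.0], [23.0, -25.0, -4.0, 0.0, 0.0, 6.0], [21.0, -27.0, -4.0, 0.0, 0.0, 6.0]]
[[18.0, -29.0, -3.0, 0.0, 0.0, 6.0], [14.0, -31.0, -4.0, 0.0, 0.0, 6.0], [12.0, -32.0, -4.0, 0.0, 0.0, 5.0], [8.0, -34.0, -4.0, 0.0, 0.0, 6.0], [5.0, -33.0, -3.0, 0.0, 0.0, 5.0]]
end [ 0.4669 -0.2904  0.2596] max [30. 34.  4.  0.  0.  6.]
```

Emit:
arm_command(commands=[[30, -16, -4, 0, 0, 6], [28, -20, -3, 0, 0, 6], [26, -22, -4, 0, 0, 6], [23, -25, -4, 0, 0, 6], [21, -27, -4, 0, 0, 6]], jaw=-1)

```text
time: 2.68
tool_pos: [0.3668, -0.4272, 0.2419]
tool_rot: [3.138, -0.139, 0.0]
force: [1.0, -0.3, 0.0]
finger_gap: 1.004
```

Emit:
arm_command(commands=[[18, -29, -3, 0, 0, 6], [14, -31, -4, 0, 0, 6], [12, -32, -4, 0, 0, 5], [8, -34, -4, 0, 0, 6], [5, -33, -3, 0, 0, 5]])

```text
time: 3.3
tool_pos: [0.4676, -0.2893, 0.26]
tool_rot: [3.012, -0.893, 0.001]
force: [0.3, 0.2, 0.2]
finger_gap: 1.002
```

```bash
python3 - <<'E'
from h import *
say()
c=eyes.read_camera("wrist"); save(c,"w1.png"); say()
import pickle; pickle.dump(c,open("w1.pkl","wb"))
plan((0.42,0.13,0.26),14,10)
E
```

```text
t 3.3 p [ 0.4676 -0.2893  0.26  ] yaw -33.03 tilt [ 0.0004 -0.0002] q [ 0.47  0.25  0.    1.73 -0.    1.16 -1.68] F [0.3 0.2 0.2] T [ 0.03  0.02 -0.02] gap 1.002
t 3.35 p [ 0.4708 -0.2848  0.2603] yaw -32.96 tilt [0.0023 0.0019] q [ 0.46  0.25 -0.    1.73 -0.    1.16 -1.69] F [2.1 3.9 0.1] T [ 0.29 -0.16 -0.01] gap 0.999
[[-27.0, -32.0, 0.0, 0.0, 0.0, -5.0], [-24.0, -34.0, 0.0, 0.0, 0.0, -5.0], [-21.0, -36.0, 0.0, 0.0, 0.0, -5.0], [-17.0, -38.0, 0.0, 0.0, 0.0, -5.0], [-14.0, -40.0, 0.0, 0.0, 0.0, -4.0]]
[[-12.0, -40.0, 1.0, 0.0, 0.0, -5.0], [-8.0, -41.0, 0.0, 0.0, 0.0, -4.0], [-5.0, -41.0, 0.0, 0.0, 0.0, -5.0], [-1.0, -42.0, 0.0, 0.0, 0.0, -4.0], [1.0, -42.0, 0.0, 0.0, 0.0, -5.0]]
end [0.4198 0.1301 0.26  ] max [27. 42.  1.  0.  0.  5.]
```

View pics/w1.png

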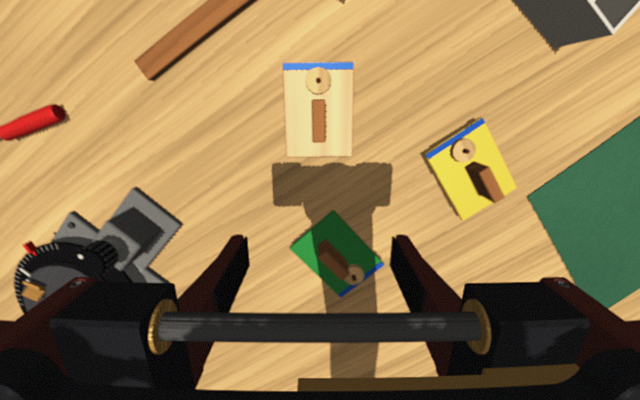

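Emit:
arm_command(commands=[[-27, -32, 0, 0, 0, -5], [-24, -34, 0, 0, 0, -5], [-21, -36, 0, 0, 0, -5], [-17, -38, 0, 0, 0, -5], [-14, -40, 0, 0, 0, -4]])

```text
time: 3.98
tool_pos: [0.4414, -0.0816, 0.2599]
tool_rot: [3.132, -0.238, 0.001]
force: [-0.5, 0.5, -0.3]
finger_gap: 1.002
```

Emit:
arm_command(commands=[[-12, -40, 1, 0, 0, -5], [-8, -41, 0, 0, 0, -4], [-5, -41, 0, 0, 0, -5], [-1, -42, 0, 0, 0, -4], [1, -42, 0, 0, 0, -5]])

```text
time: 4.6
tool_pos: [0.415, 0.1256, 0.2589]
tool_rot: [3.117, 0.391, 0.001]
force: [0.3, -0.4, 0.5]
finger_gap: 1.001
```

Emit:
arm_command(commands=[[0, 0, 0, 0, 0, 0], [0, 0, 0, 0, 0, 0], [0, 0, 0, 0, 0, 0], [0, 0, 0, 0, 0, 0], [0, 0, 0, 0, 0, 0]])

```text
time: 5.22
tool_pos: [0.4153, 0.124, 0.2586]
tool_rot: [3.118, 0.385, -0.0]
force: [0.2, -0.9, -0.4]
finger_gap: 1.004
```

```bash
python3 - <<'E'
from h import *
say()
c=eyes.read_camera("wrist"); save(c,"w2.png"); save(c,"w2z.png",(160,0,320,240),2.5)
import pickle; pickle.dump(c,open("w2.pkl","wb"))
print(np.round(c["extrinsics"],4))
E
```

```text
t 5.22 p [0.4153 0.124  0.2586] yaw 14.08 tilt [ 0.     -0.0001] q [ 0.01  0.07 -0.43  1.96  0.03  1.12 -1.76] F [ 0.2 -0.9 -0.4] T [ 0.03  0.03 -0.05] gap 1.004
[[ 2.435e-01 -9.243e-01 -2.939e-01  4.978e-01]
 [-9.699e-01 -2.318e-01 -7.470e-02  1.454e-01]
 [ 9.000e-04  3.032e-01 -9.529e-01  4.205e-01]
 [ 0.000e+00  0.000e+00  0.000e+00  1.000e+00]]
```

View pics/w2.png

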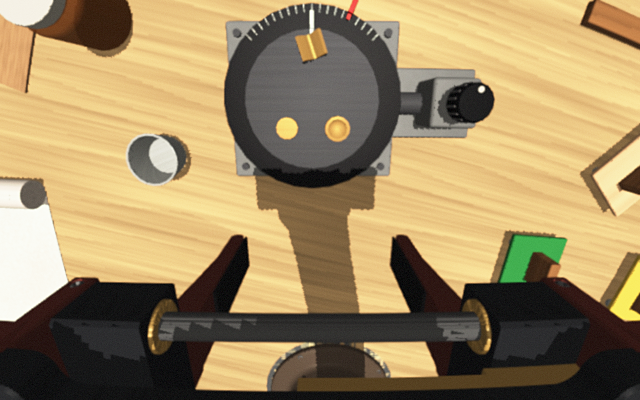

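View pics/w2z.png

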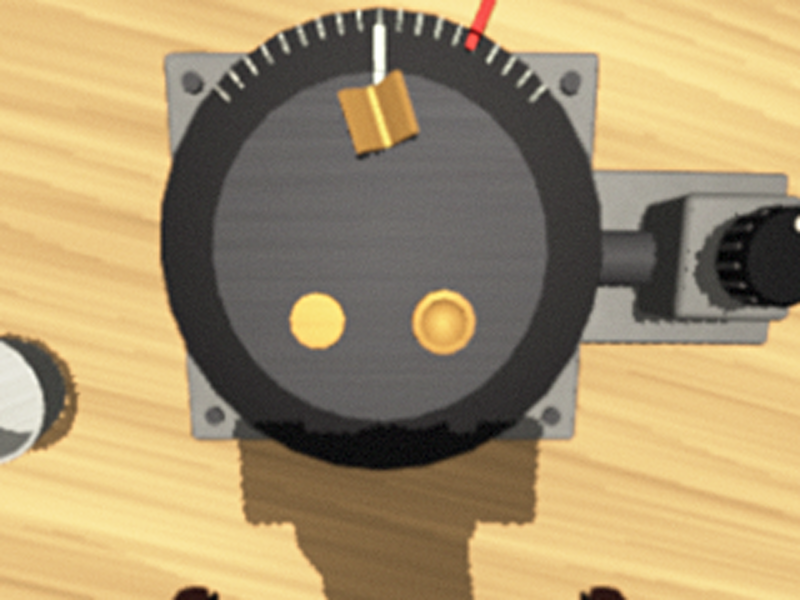

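```bash
python3 - <<'E'
from h import *
import pickle; from scipy.optimize import least_squares
c=pickle.load(open("w2.pkl","rb"))
im=c["image"]
z=lambda p:np.array([160+(p[0]+.5)/2.5-.5,(p[1]+.5)/2.5-.5])
pts=[("cone",(-.03,-.03,.071),z((444,322))),("flat",(-.03,.03,.062),z((317,320))),("groove",(.06,0,.071),z((379,113))),("ptr",(.1,0,.057),z((379,24))),("knob",(0,-.165,.12),np.array([469.,102.]))]
def f(q,full=False):
    C,S=np.cos(q[2]),np.sin(q[2]); r=[]
    for n,(x,y,h),uv in pts:
        r.append(proj(c,[q[0]+C*x-S*y,q[1]+S*x+C*y,h])-uv)
    return np.concatenate(r)
s=least_squares(f,[.5,.153,.24],loss="soft_l1")
print(s.x,np.degrees(s.x[2]),np.round(s.fun.reshape(-1,2),2))
q=s.x
P=at(c,*z((471,48)),.045); v=P[:2]-q[:2]; print("tab",P,np.hypot(*v),np.degrees(np.arctan2(v[1],v[0])-q[2]))
# overlay
big=cv2.resize(im,None,fx=2.5,fy=2.5,interpolation=cv2.INTER_CUBIC)[:600,400:1200,::-1].copy()
def d(x,y,h,col=(0,255,0)):
    C,S=np.cos(q[2]),np.sin(q[2]); u=proj(c,[q[0]+C*x-S*y,q[1]+S*x+C*y,h]); cv2.circle(big,(int(round((u[0]-160+.5)*2.5-.5)),int(round((u[1]+.5)*2.5-.5))),1,col,-1)
for a in np.arange(0,2*np.pi,.05):
    d(.08*np.cos(a),.08*np.sin(a),.057);d(.11*np.cos(a),.11*np.sin(a),.042);d(-.03+.0145*np.cos(a),-.03+.0145*np.sin(a),.071,(255,0,0));d(-.03+.013*np.cos(a),.03+.013*np.sin(a),.062,(255,0,0));d(.02*np.cos(a),-.165+.02*np.sin(a),.12)
for t in np.arange(0,.1,.005): d(t,0,.057)
cv2.imwrite("pics/w2o.png",big)
np.save("base.npy",q)
E
```

```text
[0.50224523 0.15553132 0.24598752] 14.094046661286049 [[-0.18  0.43]
 [-0.06  0.75]
 [-0.52 -0.42]
 [-0.42 -1.47]
 [ 7.33  0.54]]
tab [0.60190432 0.1370474  0.045     ] 0.10135872028471807 -24.601384059638605
```

View pics/w2o.png

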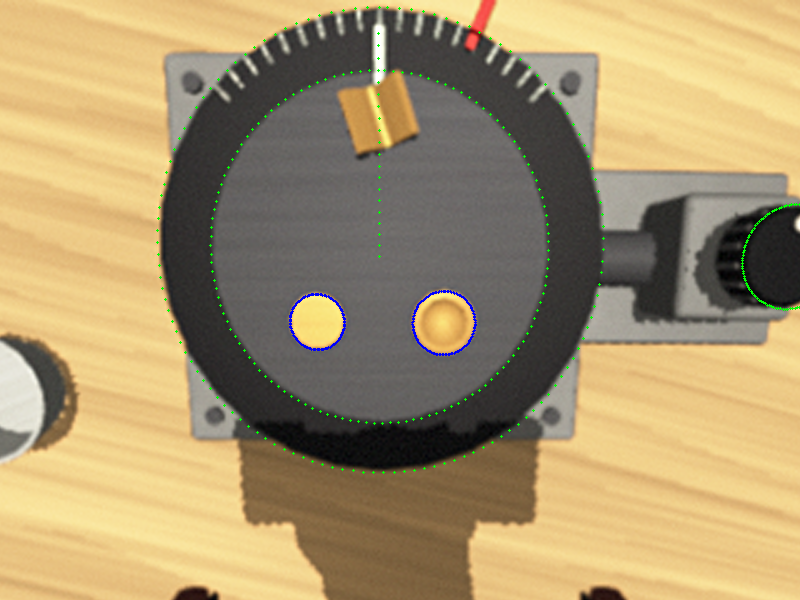

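```bash
python3 - <<'E'
from h import *
plan((0.4424,-.2848,0.225),-33,10)
E
```

```text
[[-7.0, 40.0, 3.0, 0.0, 0.0, 5.0], [-4.0, 41.0, 4.0, 0.0, 0.0, 5.0], [0.0, 41.0, 3.0, 0.0, 0.0, 5.0], [3.0, 41.0, 3.0, 0.0, 0.0, 5.0], [7.0, 40.0, 4.0, 0.0, 0.0, 5.0]]
[[10.0, 40.0, 3.0, 0.0, 0.0, 4.0], [14.0, 39.0, 4.0, 0.0, 0.0, 5.0], [16.0, 37.0, 3.0, 0.0, 0.0, 4.0], [19.0, 37.0, 3.0, 0.0, 0.0, 5.0], [22.0, 34.0, 4.0, 0.0, 0.0, 4.0]]
end [ 0.4423 -0.2846  0.2247] max [22. 41.  4.  0.  0.  5.]
```

Emit:
arm_command(commands=[[-7, 40, 3, 0, 0, 5], [-4, 41, 4, 0, 0, 5], [0, 41, 3, 0, 0, 5], [3, 41, 3, 0, 0, 5], [7, 40, 4, 0, 0, 5]])

```text
time: 5.9
tool_pos: [0.429, -0.0811, 0.2417]
tool_rot: [3.127, -0.302, 0.001]
force: [0.3, 0.3, -0.4]
finger_gap: 0.998
```

Emit:
arm_command(commands=[[10, 40, 3, 0, 0, 4], [14, 39, 4, 0, 0, 5], [16, 37, 3, 0, 0, 4], [19, 37, 3, 0, 0, 5], [22, 34, 4, 0, 0, 4]])

```text
time: 6.52
tool_pos: [0.4425, -0.2857, 0.2246]
tool_rot: [3.012, -0.893, 0.0]
force: [0.4, 0.0, 0.1]
finger_gap: 0.999
```

Emit:
arm_command(commands=[[0, 0, 0, 0, 0, 0], [0, 0, 0, 0, 0, 0], [0, 0, 0, 0, 0, 0], [0, 0, 0, 0, 0, 0], [0, 0, 0, 0, 0, 0]])

```text
time: 7.15
tool_pos: [0.4427, -0.2837, 0.2249]
tool_rot: [3.014, -0.887, 0.001]
force: [0.1, -0.1, 0.7]
finger_gap: 1.004
```

```bash
python3 - <<'E'
from h import *
say()
c=eyes.read_camera("wrist"); save(c,"w3z.png",(220,0,200,150),4)
import pickle; pickle.dump(c,open("w3.pkl","wb"))
E
```

```text
t 7.15 p [ 0.4427 -0.2837  0.2249] yaw -32.81 tilt [ 0.0003 -0.0001] q [ 0.47  0.24  0.    1.83 -0.    1.07 -1.66] F [ 0.1 -0.1  0.7] T [ 0.06  0.04 -0.01] gap 1.004
```

View pics/w3z.png

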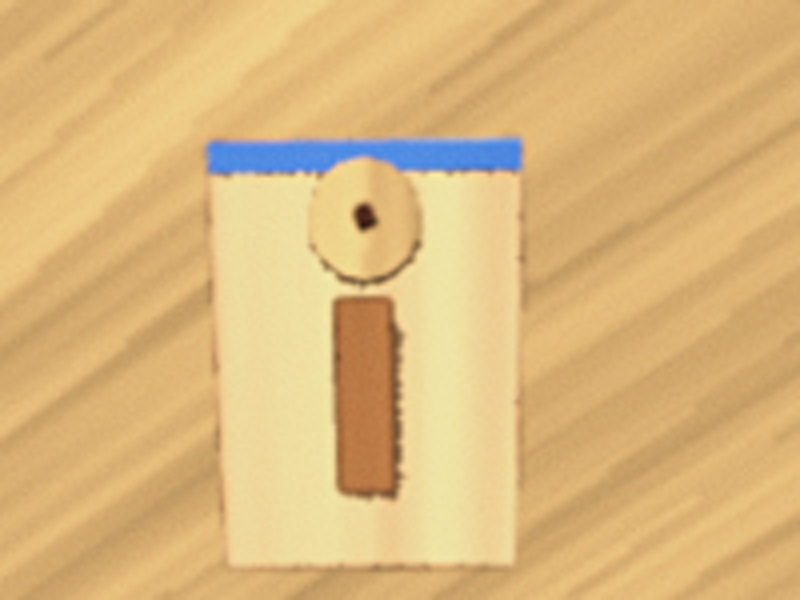

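```bash
python3 - <<'E'
from h import *
import pickle; from scipy.optimize import least_squares
c=pickle.load(open("w3.pkl","rb"))
z=lambda p:np.array([220+(p[0]+.5)/4-.5,(p[1]+.5)/4-.5])
pts=[(71,45,24,207,142),(71,-45,24,522,138),(-49,-45,24,516,566),(-49,45,24,228,566),(25,8,66,334,297),(25,-8,66,392,297),(-25,-8,66,394,493),(-25,8,66,339,493)]
def f(q):
    C,S=np.cos(q[2]),np.sin(q[2]); r=[]
    for x,y,h,u,v in pts:
        x/=1e3;y/=1e3
        r.append(proj(c,[q[0]+C*x-S*y,q[1]+S*x+C*y,h/1e3])-z((u,v)))
    return np.concatenate(r)
s=least_squares(f,[.5245,-.327,-.57],loss="soft_l1"); q=s.x
print(q,np.degrees(q[2]),np.round(s.fun.reshape(-1,2),2))
np.save("carr.npy",q)
y=np.degrees(q[2])
p,Rc=plan((q[0],q[1],.11),y,5)
plan((q[0],q[1],.034),y,5,0,p,Rc)
E
```

```text
[ 0.52700086 -0.32614506 -0.56256225] -32.23244243018507 [[-0.8  -0.56]
 [ 0.96 -0.57]
 [ 0.64  0.52]
 [-0.85  1.28]
 [-0.58 -0.49]
 [ 0.64 -0.68]
 [ 0.63  0.58]
 [-0.66  0.75]]
[[19.0, -2.0, 23.0, 0.0, 0.0, 0.0], [19.0, -2.0, 23.0, 0.0, 0.0, 0.0], [18.0, -2.0, 23.0, 0.0, 0.0, 0.0], [19.0, -2.0, 23.0, 0.0, 0.0, 0.0], [19.0, -2.0, 23.0, 0.0, 0.0, -1.0]]
end [ 0.5271 -0.3264  0.1099] max [19.  2. 23.  0.  0.  1.]
[[0.0, 0.0, 15.0, 0.0, 0.0, 0.0], [0.0, 0.0, 15.0, 0.0, 0.0, 0.0], [0.0, 0.0, 16.0, 0.0, 0.0, 0.0], [0.0, 0.0, 15.0, 0.0, 0.0, 0.0], [0.0, 0.0, 15.0, 0.0, 0.0, 0.0]]
end [ 0.5271 -0.3264  0.0339] max [ 0.  0. 16.  0.  0.  0.]
```

Emit:
arm_command(commands=[[19, -2, 23, 0, 0, 0], [19, -2, 23, 0, 0, -0.5], [18, -2, 23, 0, 0, 0], [19, -2, 23, 0, 0, 0], [19, -2, 23, 0, 0, 0]])

```text
time: 7.82
tool_pos: [0.5278, -0.3265, 0.1089]
tool_rot: [-3.017, 0.875, -0.0]
force: [0.3, 0.4, -0.9]
finger_gap: 0.998
```

Emit:
arm_command(commands=[[0, 0, 16, 0, 0, 0], [0, 0, 16, 0, 0, 0], [0, 0, 10, 0, 0, 0], [0, 0, 0, 0, 0, 0], [0, 0, 0, 0, 0, 0]])

```text
time: 8.45
tool_pos: [0.5274, -0.3266, 0.0684]
tool_rot: [3.017, -0.875, 0.002]
force: [0.5, 0.4, 0.5]
finger_gap: 1.001
```

```bash
python3 - <<'E'
from h import *
say()
q=np.load("carr.npy")
plan((q[0],q[1],.033),np.degrees(q[2]),3,1)
E
```

```text
t 8.45 p [ 0.5274 -0.3266  0.0684] yaw -32.36 tilt [ 0.001  -0.0005] q [ 0.47  0.56  0.    1.75 -0.    0.82 -1.66] F [0.5 0.4 0.5] T [ 0.    0.03 -0.01] gap 1.001
[[-0.2, 0.0, 11.8, 0.0, 0.0, 0.0], [-0.2, -0.1, 11.8, 0.0, 0.0, -0.1], [-0.2, 0.0, 11.8, 0.0, -0.1, 0.0]]
end [ 0.527  -0.3262  0.033 ] max [ 0.2  0.1 11.8  0.   0.1  0.1]
```

Emit:
arm_command(commands=[[0, 0, 13, 0, 0, 0], [-0.5, 0, 13, 0, 0, 0], [0, 0, 9, 0, 0, 0], [0, 0, 0, 0, 0, 0], [0, 0, 0, 0, 0, 0]])

```text
time: 9.07
tool_pos: [0.5268, -0.3262, 0.0327]
tool_rot: [3.017, -0.875, 0.0]
force: [0.2, -0.4, -0.2]
finger_gap: 1.0
```

Emit:
arm_command(commands=[[0, 0, 0, 0, 0, 0], [0, 0, 0, 0, 0, 0], [0, 0, 0, 0, 0, 0], [0, 0, 0, 0, 0, 0], [0, 0, 0, 0, 0, 0]], jaw=1)

```text
time: 9.7
tool_pos: [0.5267, -0.3261, 0.0327]
tool_rot: [3.017, -0.875, 0.0]
force: [0.8, -0.4, 0.2]
finger_gap: 0.473
```

Emit:
arm_command(commands=[[0, 0, 0, 0, 0, 0], [0, 0, 0, 0, 0, 0], [0, 0, 0, 0, 0, 0], [0, 0, 0, 0, 0, 0], [0, 0, 0, 0, 0, 0]])

```text
time: 10.32
tool_pos: [0.5266, -0.3264, 0.0327]
tool_rot: [3.017, -0.876, -0.0]
force: [-0.9, -0.7, 0.4]
finger_gap: 0.18
```

```bash
python3 - <<'E'
from h import *
say()
c=eyes.read_camera("wrist"); save(c,"w4.png")
E
```

```text
t 10.32 p [ 0.5266 -0.3264  0.0327] yaw -32.38 tilt [-0.0001 -0.0003] q [ 0.47  0.61  0.    1.77 -0.    0.76 -1.66] F [-0.9 -0.7  0.4] T [-0.2   0.19 -0.08] gap 0.18
```

View pics/w4.png

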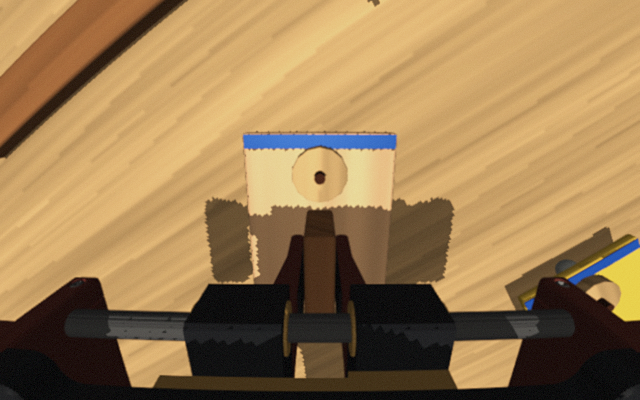

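```bash
python3 - <<'E'
from h import *
q=np.load("carr.npy");b=np.load("base.npy")
st,p,Rm=pose()
tcp_in_c=R.from_euler('z',-q[2]).as_matrix()@(p-[q[0],q[1],0]); print(tcp_in_c)
yt=np.degrees(np.arctan2(Rm[1,0],Rm[0,0])); off=yt-np.degrees(q[2])
tgt=R.from_euler('z',b[2]).as_matrix()@tcp_in_c+[b[0],b[1],.062]; tyaw=np.degrees(b[2])+off; print(tgt,tyaw)
np.save("tgt.npy",np.r_[tgt,tyaw])
p1=p.copy();p1[2]=.213
plan((tgt[0],tgt[1],.205),tyaw,15,0,p1,Rm)
E
```

```text
[-0.00024282 -0.00033935  0.03265926]
[0.50209235 0.15514305 0.09465926] 13.954025269680868
[[-19.0, -26.0, 1.0, 0.0, 0.0, -3.0], [-17.0, -27.0, 0.0, 0.0, 0.0, -3.0], [-15.0, -28.0, 1.0, 0.0, 0.0, -3.0], [-15.0, -29.0, 0.0, 0.0, 0.0, -3.0], [-12.0, -30.0, 1.0, 0.0, 0.0, -3.0]]
[[-11.0, -30.0, 0.0, 0.0, 0.0, -3.0], [-10.0, -31.0, 1.0, 0.0, 0.0, -3.0], [-8.0, -31.0, 0.0, 0.0, 0.0, -3.0], [-6.0, -31.0, 1.0, 0.0, 0.0, -3.0], [-5.0, -32.0, 0.0, 0.0, 0.0, -3.0]]
[[-3.0, -32.0, 1.0, 0.0, 0.0, -3.0], [-1.0, -32.0, 0.0, 0.0, 0.0, -3.0], [0.0, -32.0, 1.0, 0.0, 0.0, -3.0], [2.0, -32.0, 0.0, 0.0, 0.0, -4.0], [5.0, -32.0, 1.0, 0.0, 0.0, -3.0]]
end [0.5024 0.155  0.2049] max [19. 32.  1.  0.  0.  4.]
```

Emit:
arm_command(commands=[[0, 0, -10, 0, 0, 0], [0, 0, -30, 0, 0, 0], [0, 0, -50, 0, 0, 0], [0, 0, -50, 0, 0, 0], [0, 0, -40, 0, 0, 0]])

```text
time: 11.0
tool_pos: [0.5268, -0.3258, 0.2152]
tool_rot: [-3.017, 0.875, -0.002]
force: [0.5, -0.2, -3.3]
finger_gap: 0.184
```

Emit:
arm_command(commands=[[-19, -26, 1, 0, 0, -3], [-17, -27, 0, 0, 0, -3], [-15, -28, 1, 0, 0, -3], [-15, -29, 0, 0, 0, -3], [-12, -30, 1, 0, 0, -3]])

```text
time: 11.62
tool_pos: [0.5187, -0.1634, 0.2097]
tool_rot: [3.106, -0.469, 0.0]
force: [1.1, 0.9, -3.1]
finger_gap: 0.184
```

Emit:
arm_command(commands=[[-11, -30, 0, 0, 0, -3], [-10, -31, 1, 0, 0, -3], [-8, -31, 0, 0, 0, -3], [-6, -31, 1, 0, 0, -3], [-5, -32, 0, 0, 0, -3]])

```text
time: 12.25
tool_pos: [0.5098, -0.0032, 0.2076]
tool_rot: [3.141, -0.059, 0.0]
force: [-0.3, 0.7, -4.0]
finger_gap: 0.178
```

Emit:
arm_command(commands=[[-3, -32, 1, 0, 0, -3], [-1, -32, 0, 0, 0, -3], [0, -32, 1, 0, 0, -3], [2, -32, 0, 0, 0, -4], [5, -32, 1, 0, 0, -3]])

```text
time: 12.88
tool_pos: [0.5018, 0.1571, 0.2047]
tool_rot: [3.119, 0.379, 0.0]
force: [-0.5, -0.6, -3.0]
finger_gap: 0.182
```

Emit:
arm_command(commands=[[0, 0, 12, 0, 0, 0], [0, 0, 20, 0, 0, 0], [0, 0, 20, 0, 0, 0], [0, 0, 10, 0, 0, 0], [0, 0, 0, 0, 0, 0]])

```text
time: 13.5
tool_pos: [0.5019, 0.1549, 0.1421]
tool_rot: [3.119, 0.373, -0.002]
force: [-0.5, 0.5, -2.9]
finger_gap: 0.179
```

```bash
python3 - <<'E'
from h import *
say()
import pickle
for n,cr,s in [("wrist",None,1),("scene",(270,110,130,100),6),("top",(220,160,130,100),6)]:
    c=eyes.read_camera(n); save(c,n+"5.png",cr,s); pickle.dump(c,open(n+"5.pkl","wb"))
say()
t=np.load("tgt.npy"); plan((t[0],t[1],.135),t[3],2,1)
E
```

```text
t 13.5 p [0.5019 0.1549 0.1421] yaw 13.64 tilt [-0.0014 -0.0006] q [-0.11  0.36 -0.35  1.91  0.15  0.9  -1.87] F [-0.5  0.5 -2.9] T [ 0.05  0.03 -0.01] gap 0.179
t 13.65 p [0.5029 0.1553 0.1434] yaw 13.64 tilt [0.0011 0.0003] q [-0.11  0.36 -0.35  1.91  0.15  0.9  -1.87] F [-0.2  1.6 -3.1] T [ 0.01  0.05 -0.01] gap 0.186
[[-0.4, 0.0, 4.2, 0.0, 0.0, -0.2], [-0.4, 0.0, 4.2, 0.0, -0.1, -0.1]]
end [0.5021 0.1552 0.135 ] max [0.4 0.  4.2 0.  0.1 0.2]
```

View pics/wrist5.png

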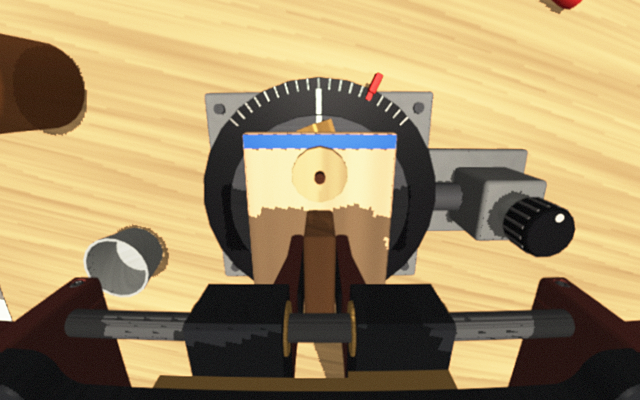

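View pics/scene5.png

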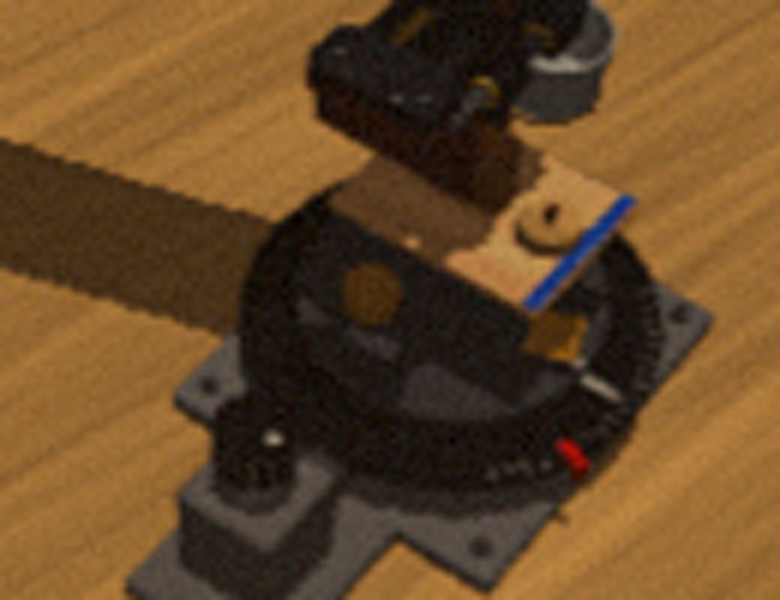

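Emit:
arm_command(commands=[[-0.2, 0, 12, 0, 0, -0.3], [0, 0, 12, 0, 0, 0], [0, 0, 8, 0, 0, 0], [0, 0, 5, 0, 0, 0], [0, 0, 0, 0, 0, 0]])

```text
time: 14.28
tool_pos: [0.502, 0.1551, 0.1052]
tool_rot: [3.118, 0.381, -0.001]
force: [-0.5, -1.3, -2.6]
finger_gap: 0.179
```

```bash
python3 - <<'E'
from h import *
say()
t=np.load("tgt.npy"); print(t); plan((t[0],t[1],.098),t[3],3,1)
E
```

```text
t 14.28 p [0.502  0.1551 0.1052] yaw 13.95 tilt [-0.0008 -0.0002] q [-0.12  0.41 -0.34  1.94  0.18  0.82 -1.89] F [-0.5 -1.3 -2.6] T [ 0.01  0.01 -0.03] gap 0.179
[ 0.50209235  0.15514305  0.09465926 13.95402527]
[[0.0, 0.0, 2.4, 0.0, 0.0, 0.0], [0.1, 0.0, 2.4, 0.0, 0.0, 0.0], [0.0, 0.0, 2.4, 0.0, 0.0, 0.0]]
end [0.5021 0.1551 0.098 ] max [0.1 0.  2.4 0.  0.  0. ]
```

Emit:
arm_command(commands=[[0, 0, 3, 0, 0, 0], [0, 0, 2, 0, 0, 0], [0, 0, 2, 0, 0, 0], [0, 0, 1, 0, 0, 0], [0, 0, 0, 0, 0, 0]])

```text
time: 14.9
tool_pos: [0.5022, 0.1551, 0.0976]
tool_rot: [3.118, 0.381, -0.0]
force: [0.2, -0.4, -3.9]
finger_gap: 0.178
```

Emit:
arm_command(commands=[[0, 0, 1, 0, 0, 0], [0, 0, 0, 0, 0, 0], [0, 0, 1, 0, 0, 0], [0, 0, 0, 0, 0, 0], [0, 0, 0, 0, 0, 0]])

```text
time: 15.52
tool_pos: [0.5022, 0.1552, 0.0956]
tool_rot: [-3.118, -0.381, -0.0]
force: [-0.1, -0.2, -2.7]
finger_gap: 0.185
```

```bash
python3 - <<'E'
from h import *
say()
E
```

```text
t 15.53 p [0.5022 0.1552 0.0956] yaw 13.94 tilt [0. 0.] q [-0.12  0.42 -0.34  1.95  0.19  0.8  -1.89] F [-0.1 -0.2 -2.7] T [-0.03 -0.02  0.  ] gap 0.185
```

Emit:
arm_command(commands=[[0, 0, 0.5, 0, 0, 0], [0, 0, 0, 0, 0, 0], [0, 0, 0.5, 0, 0, 0], [0, 0, 0, 0, 0, 0], [0, 0, 0, 0, 0, 0]])

```text
time: 16.15
tool_pos: [0.5023, 0.1552, 0.0949]
tool_rot: [3.118, 0.381, 0.0]
force: [-1.4, 0.1, 3.1]
finger_gap: 0.18
```

Emit:
arm_command(commands=[[0, 0, 0.5, 0, 0, 0], [0, 0, 0, 0, 0, 0], [0, 0, 0, 0, 0, 0], [0, 0, 0, 0, 0, 0], [0, 0, 0, 0, 0, 0]])

```text
time: 16.77
tool_pos: [0.5023, 0.1553, 0.0948]
tool_rot: [3.118, 0.382, 0.001]
force: [-3.0, -0.7, 8.2]
finger_gap: 0.182
```

Emit:
arm_command(commands=[[0, 0, 0, 0, 0, 0], [0, 0, 0, 0, 0, 0], [0, 0, 0, 0, 0, 0], [0, 0, 0, 0, 0, 0], [0, 0, 0, 0, 0, 0]], jaw=-1)

```text
time: 17.4
tool_pos: [0.5022, 0.1551, 0.0941]
tool_rot: [3.118, 0.381, -0.0]
force: [-1.0, 1.1, -0.3]
finger_gap: 0.712
```

Emit:
arm_command(commands=[[0, 0, -10, 0, 0, 0], [0, 0, -25, 0, 0, 0], [0, 0, -35, 0, 0, 0], [0, 0, -35, 0, 0, 0], [0, 0, -20, 0, 0, 0]])

```text
time: 18.02
tool_pos: [0.5028, 0.1555, 0.2218]
tool_rot: [-3.118, -0.381, -0.004]
force: [-0.1, 0.6, -0.5]
finger_gap: 1.0
```

Emit:
arm_command(commands=[[-25, 0, 0, 0, 0, 0], [-35, 0, 0, 0, 0, 0], [-30, 0, 0, 0, 0, 0], [0, 0, 0, 0, 0, 0], [0, 0, 0, 0, 0, 0]])

```text
time: 18.65
tool_pos: [0.4157, 0.1337, 0.2199]
tool_rot: [-3.118, -0.381, -0.003]
force: [0.2, 0.7, -0.7]
finger_gap: 0.999
```

```bash
python3 - <<'E'
from h import *
import pickle
say()
c=eyes.read_camera("wrist"); save(c,"w6z.png",(180,0,320,240),2.5); pickle.dump(c,open("w6.pkl","wb"))
c=eyes.read_camera("scene"); save(c,"s6.png",(270,110,130,100),6)
E
```

```text
t 18.65 p [0.4157 0.1337 0.2199] yaw 13.94 tilt [0.0017 0.0004] q [-0.06  0.11 -0.39  2.01  0.05  1.02 -1.8 ] F [ 0.2  0.7 -0.7] T [ 0.03 -0.03 -0.07] gap 0.999
```

View pics/w6z.png

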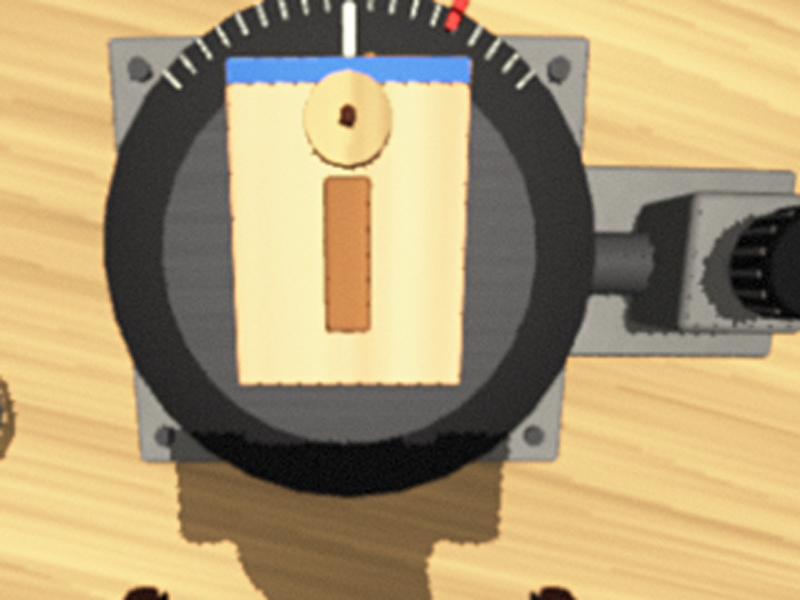

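View pics/s6.png

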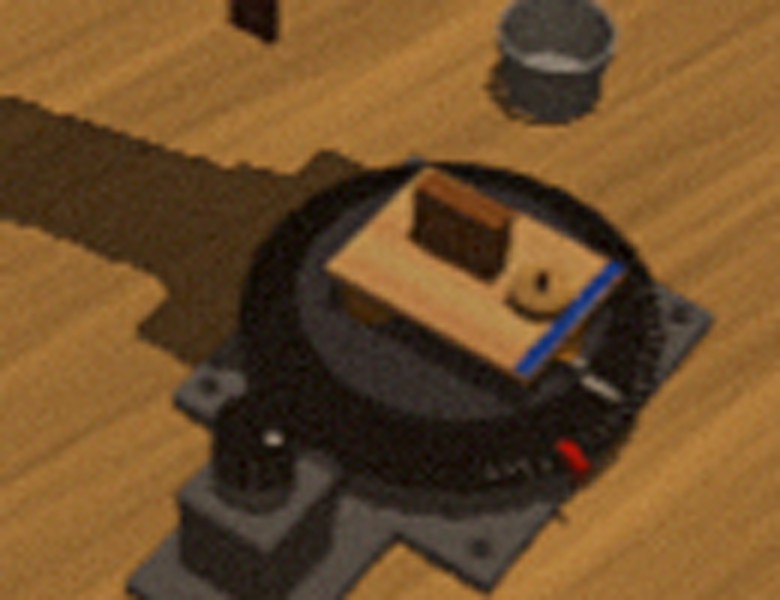

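```bash
python3 - <<'E'
from h import *
import pickle; from scipy.optimize import least_squares
b=np.load("base.npy"); c=pickle.load(open("w6.pkl","rb"))
k=(b[0]+.165*np.sin(b[2]),b[1]-.165*np.cos(b[2])); print(k)
z=lambda p:np.array([180+(p[0]+.5)/2.5-.5,(p[1]+.5)/2.5-.5])
pts=[(71,45,86,227,57),(71,-45,86,471,57),(-49,-45,86,462,384),(-49,45,86,238,384),(25,8,128,323,177),(25,-8,128,371,177),(-25,-8,128,370,332),(-25,8,128,325,332)]
def f(q):
    C,S=np.cos(q[2]),np.sin(q[2]); r=[]
    for x,y,h,u,v in pts:
        x/=1e3;y/=1e3
        r.append(proj(c,[q[0]+C*x-S*y,q[1]+S*x+C*y,h/1e3])-z((u,v)))
    return np.concatenate(r)
s=least_squares(f,b,loss="soft_l1"); q=s.x
print(q-b,np.degrees(q[2]),np.round(s.fun.reshape(-1,2),2).tolist())
plan((k[0],k[1],.2),112,10)
E
```

```text
(np.float64(0.542425076440068), np.float64(-0.0045017363028884705))
[0.00067588 0.00043754 0.00012733] 14.101341848034064 [[-1.51, -0.36], [0.41, -0.63], [-0.86, 0.62], [-0.32, 0.87], [0.04, -0.52], [0.74, -0.58], [0.78, 0.56], [-0.06, 0.61]]
[[9.0, 16.0, 2.0, 0.0, 0.0, -10.0], [6.0, 18.0, 2.0, 0.0, 0.0, -10.0], [3.0, 19.0, 2.0, 0.0, 0.0, -10.0], [-1.0, 18.0, 2.0, 0.0, 0.0, -10.0], [-4.0, 19.0, 2.0, 0.0, 0.0, -10.0]]
[[-6.0, 17.0, 2.0, 0.0, 0.0, -10.0], [-10.0, 16.0, 2.0, 0.0, 0.0, -10.0], [-13.0, 14.0, 2.0, 0.0, 0.0, -9.0], [-14.0, 12.0, 2.0, 0.0, 0.0, -10.0], [-17.0, 9.0, 1.0, 0.0, 0.0, -9.0]]
end [ 0.542  -0.005   0.2005] max [17. 19.  2.  0.  0. 10.]
```

Emit:
arm_command(commands=[[9, 16, 2, 0, 0, -10], [6, 18, 2, 0, 0, -10], [3, 19, 2, 0, 0, -10], [-1, 18, 2, 0, 0, -10], [-4, 19, 2, 0, 0, -10]])

```text
time: 19.38
tool_pos: [0.4791, 0.0637, 0.2088]
tool_rot: [-2.66, -1.671, 0.0]
force: [0.3, 1.1, -0.8]
finger_gap: 0.997
```

Emit:
arm_command(commands=[[-6, 17, 2, 0, 0, -10], [-10, 16, 2, 0, 0, -10], [-13, 14, 2, 0, 0, -9], [-14, 12, 2, 0, 0, -10], [-17, 9, 1, 0, 0, -9]])

```text
time: 20.0
tool_pos: [0.5422, -0.0056, 0.1996]
tool_rot: [-1.751, -2.608, -0.0]
force: [0.2, 0.1, -0.3]
finger_gap: 1.002
```

Emit:
arm_command(commands=[[0, 0, 10, 0, 0, -10], [0, 0, 10, 0, 0, -10], [0, 0, 10, 0, 0, -10], [0, 0, 10, 0, 0, -10], [0, 0, 5, 0, 0, -10]])

```text
time: 20.62
tool_pos: [0.5415, -0.0053, 0.1542]
tool_rot: [-0.484, -3.103, -0.001]
force: [-0.2, -0.1, -0.4]
finger_gap: 1.0
```

```bash
python3 - <<'E'
from h import *
say()
E
```

```text
t 20.62 p [ 0.5415 -0.0053  0.1542] yaw 162.25 tilt [-0.0011  0.0007] q [ 0.42  0.42 -0.65  1.84  0.3   0.98  0.91] F [-0.2 -0.1 -0.4] T [ 0.04 -0.18 -0.01] gap 1.0
```

Emit:
arm_command(commands=[[-0.6, 1, 10, 0, 0, -9.5], [0, 0, 10, 0, 0, -9.5], [0, 0, 10, 0, 0, -9.5], [0, 0, 5, 0, 0, -9.5], [0, 0, 0, 0, 0, -9.5]])

```text
time: 21.25
tool_pos: [0.5424, -0.0046, 0.1193]
tool_rot: [0.805, -3.036, -0.002]
force: [-0.7, 0.4, -0.2]
finger_gap: 0.999
```

Emit:
arm_command(commands=[[0, 0, 10, 0, 0, -9.5], [0, 0, 10, 0, 0, -9.5], [0, 0, 10, 0, 0, -9.5], [0, 0, 0, 0, 0, -9.5], [0, 0, 0, 0, 0, -9.5]])

```text
time: 21.88
tool_pos: [0.5426, -0.0045, 0.0895]
tool_rot: [-1.96, 2.455, 0.002]
force: [0.2, -0.5, -0.4]
finger_gap: 1.003
```

```bash
python3 - <<'E'
from h import *
say()
c=eyes.read_camera("wrist"); save(c,"w7.png")
say()
plan((.5424,-.0045,.0895),256.5,2,1)
E
```

```text
t 21.88 p [ 0.5426 -0.0045  0.0895] yaw -102.8 tilt [-0.0006  0.0011] q [ 0.63  0.64 -0.98  1.88  0.64  0.97  2.28] F [ 0.2 -0.5 -0.4] T [ 0.08 -0.05  0.06] gap 1.003
t 21.93 p [ 0.5426 -0.0047  0.0894] yaw -102.37 tilt [-0.0007  0.001 ] q [ 0.63  0.64 -0.98  1.88  0.64  0.97  2.29] F [ 0.9  0.4 -0.5] T [ 0.08 -0.12  0.01] gap 0.998
[[-0.1, 0.1, 0.0, 0.0, 0.0, 0.6], [-0.1, 0.2, -0.1, 0.1, 0.0, 0.5]]
end [ 0.5424 -0.0045  0.0895] max [0.1 0.2 0.1 0.1 0.  0.6]
```

View pics/w7.png

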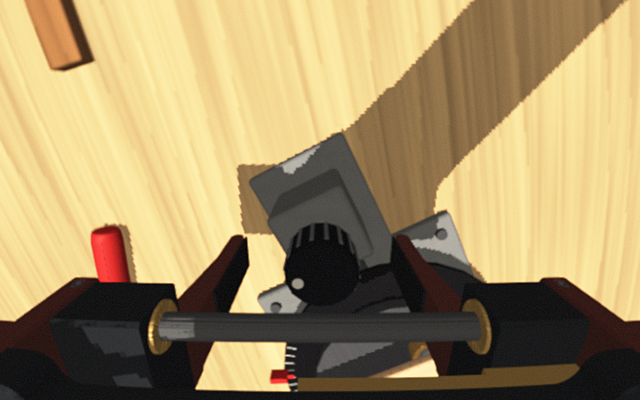

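Emit:
arm_command(commands=[[0, 0, 0, 0, 0, 0], [0, 0, 0, 0, 0, 0], [0, 0, 0, 0, 0, 0], [0, 0, 0, 0, 0, 0], [0, 0, 0, 0, 0, 0]], jaw=1)

```text
time: 22.55
tool_pos: [0.5421, -0.0045, 0.0903]
tool_rot: [-1.954, 2.46, -0.001]
force: [-0.2, 0.1, 0.1]
finger_gap: 0.472
```

Emit:
arm_command(commands=[[0, 0, 0, 0, 0, 0], [0, 0, 0, 0, 0, 0], [0, 0, 0, 0, 0, 4], [0, 0, 0, 0, 0, 8], [0, 0, 0, 0, 0, 8]])

```text
time: 23.18
tool_pos: [0.5419, -0.0045, 0.0903]
tool_rot: [1.491, -2.765, -0.0]
force: [-3.1, 1.2, 2.4]
finger_gap: 0.449
```

```bash
python3 - <<'E'
from h import *
say()
E
```

```text
t 23.18 p [ 0.5419 -0.0045  0.0903] yaw -123.31 tilt [-0.0003 -0.0001] q [ 0.58  0.6  -0.89  1.89  0.57  0.94  1.98] F [-3.1  1.2  2.4] T [0.19 0.58 0.06] gap 0.449
```

Emit:
arm_command(commands=[[0, 0, 0, 0, 0, 10], [0, 0, 0, 0, 0, 10], [0, 0, 0, 0, 0, 10], [0, 0, 0, 0, 0, 10], [0, 0, 0, 0, 0, 10]])

```text
time: 23.8
tool_pos: [0.5422, -0.005, 0.0903]
tool_rot: [-0.181, 3.136, -0.001]
force: [-1.9, -0.7, 2.4]
finger_gap: 0.447
```

Emit:
arm_command(commands=[[0, 0, 0, 0, 0, 10], [0, 0, 0, 0, 0, 10], [0, 0, 0, 0, 0, 10], [0, 0, 0, 0, 0, 10], [0, 0, 0, 0, 0, 10]])

```text
time: 24.42
tool_pos: [0.542, -0.0057, 0.0902]
tool_rot: [1.162, 2.919, -0.002]
force: [-3.0, -3.2, 1.8]
finger_gap: 0.448
```

```bash
python3 - <<'E'
from h import *
say()
c=eyes.read_camera("scene"); save(c,"s8.png",(270,110,130,100),6)
E
```

```text
t 24.43 p [ 0.542  -0.0057  0.0902] yaw 136.6 tilt [-0.0002 -0.0015] q [ 0.29  0.47 -0.48  1.91  0.29  0.83  0.47] F [-3.  -3.2  1.8] T [-0.61  0.45  0.11] gap 0.448
```

View pics/s8.png

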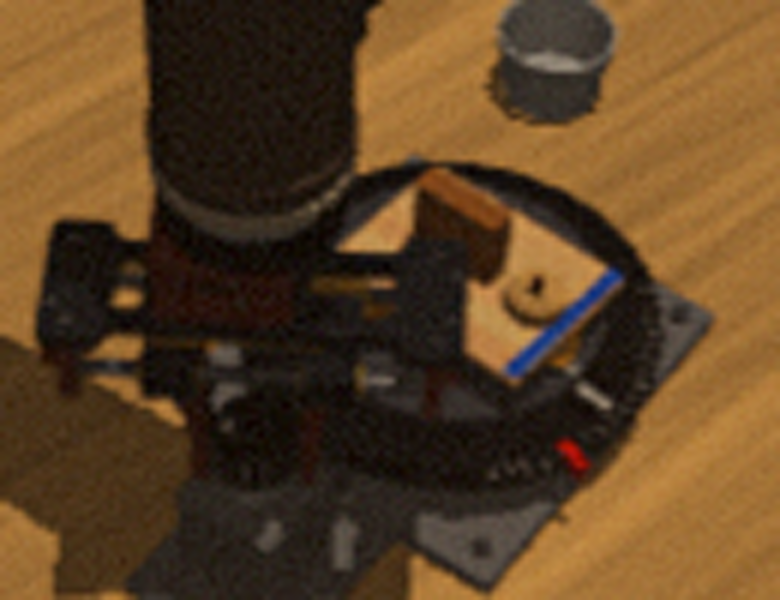

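Emit:
arm_command(commands=[[0, 0, 0, 0, 0, 10], [0, 0, 0, 0, 0, 10], [0, 0, 0, 0, 0, 10], [0, 0, 0, 0, 0, 10], [0, 0, 0, 0, 0, 10]])

```text
time: 25.1
tool_pos: [0.5414, -0.0058, 0.0902]
tool_rot: [2.283, 2.158, -0.004]
force: [-3.4, -3.4, 5.8]
finger_gap: 0.449
```

Emit:
arm_command(commands=[[0, 0, 0, 0, 0, 10], [0, 0, 0, 0, 0, 10], [0, 0, 0, 0, 0, 10], [0, 0, 0, 0, 0, 10], [0, 0, 0, 0, 0, 10]])

```text
time: 25.72
tool_pos: [0.5408, -0.0055, 0.0902]
tool_rot: [2.981, 0.991, -0.004]
force: [-6.8, -2.4, 7.8]
finger_gap: 0.446
```

```bash
python3 - <<'E'
from h import *
say()
E
```

```text
t 25.73 p [ 0.5408 -0.0055  0.0902] yaw 36.78 tilt [-0.0024 -0.0014] q [-0.03  0.43 -0.06  1.93  0.04  0.79 -1.04] F [-6.8 -2.4  7.8] T [-0.58  1.36  0.12] gap 0.446
```

Emit:
arm_command(commands=[[0, 0, 0, 0, 0, 10], [0, 0, 0, 0, 0, 10], [0, 0, 0, 0, 0, 10], [0, 0, 0, 0, 0, 10], [0, 0, 0, 0, 0, 10]])

```text
time: 26.35
tool_pos: [0.5407, -0.005, 0.0902]
tool_rot: [3.12, -0.361, -0.004]
force: [-6.5, -1.2, 7.4]
finger_gap: 0.447
```

Emit:
arm_command(commands=[[0, 0, 0, 0, 0, 10], [0, 0, 0, 0, 0, 10], [0, 0, 0, 0, 0, 10], [0, 0, 0, 0, 0, 0], [0, 0, 0, 0, 0, 0]])

```text
time: 26.98
tool_pos: [0.5409, -0.0046, 0.0901]
tool_rot: [2.923, -1.148, -0.003]
force: [-5.8, -0.7, 7.6]
finger_gap: 0.446
```

```bash
python3 - <<'E'
from h import *
say()
c=eyes.read_camera("wrist"); save(c,"w9.png")
c=eyes.read_camera("top"); save(c,"t9.png",(230,170,110,80),7)
E
```

```text
t 26.98 p [ 0.5409 -0.0046  0.0901] yaw -42.87 tilt [-0.0025 -0.0003] q [-0.29  0.43  0.27  1.95 -0.16  0.78 -2.25] F [-5.8 -0.7  7.6] T [-0.09  1.34 -0.03] gap 0.446
```

View pics/w9.png

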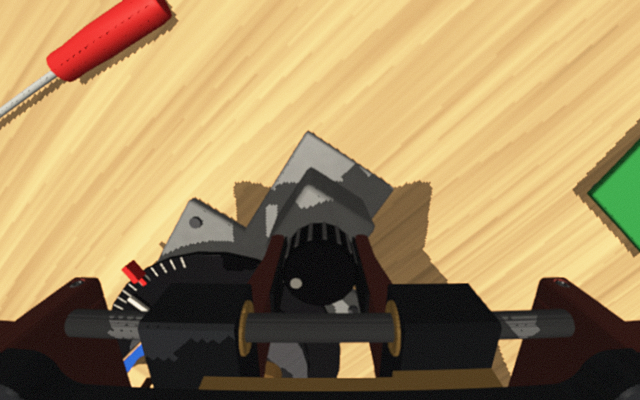

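View pics/t9.png

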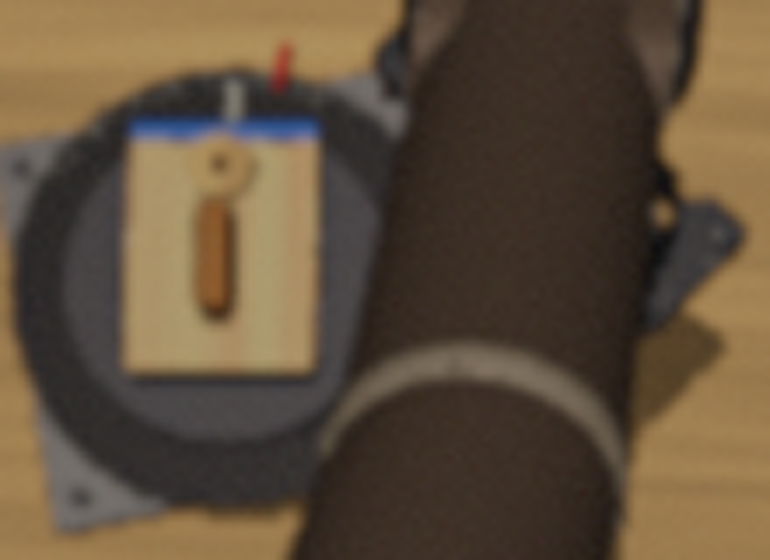

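Emit:
arm_command(commands=[[0, 0, 0, 0, 0, 10], [0, 0, 0, 0, 0, 10], [0, 0, 0, 0, 0, 0], [0, 0, 0, 0, 0, 0], [0, 0, 0, 0, 0, 0]])

```text
time: 27.7
tool_pos: [0.5411, -0.0044, 0.0902]
tool_rot: [2.68, -1.638, -0.003]
force: [-4.7, -1.0, 7.4]
finger_gap: 0.45
```

Emit:
arm_command(commands=[[0, 0, 0, 0, 0, 0], [0, 0, 0, 0, 0, 0], [0, 0, 0, 0, 0, 0], [0, 0, 0, 0, 0, 0], [0, 0, 0, 0, 0, 0]], jaw=-1)

```text
time: 28.32
tool_pos: [0.5421, -0.0045, 0.0901]
tool_rot: [2.678, -1.643, 0.0]
force: [-0.6, -0.3, 0.5]
finger_gap: 0.975
```

Emit:
arm_command(commands=[[0, 0, 0, 0, 0, 0], [0, 0, 0, 0, 0, 0], [0, 0, 0, 0, 0, -5], [0, 0, 0, 0, 0, -10], [0, 0, 0, 0, 0, -10]])

```text
time: 28.95
tool_pos: [0.5421, -0.0045, 0.0901]
tool_rot: [2.973, -1.016, 0.0]
force: [-0.1, -0.1, -0.5]
finger_gap: 1.002
```

```bash
python3 - <<'E'
from h import *
say()
c=eyes.read_camera("wrist"); save(c,"w10.png")
plan((.5424,-.0045,.0895),-35,2,1)
E
```

```text
t 28.95 p [ 0.5421 -0.0045  0.0901] yaw -37.72 tilt [ 0.     -0.0001] q [-0.28  0.43  0.25  1.95 -0.15  0.78 -2.17] F [-0.1 -0.1 -0.5] T [ 0.08 -0.02  0.04] gap 1.002
[[0.1, -0.1, 0.4, 0.0, 0.0, -1.1], [0.1, -0.1, 0.3, 0.0, 0.0, -1.2]]
end [ 0.5424 -0.0045  0.0895] max [0.1 0.1 0.4 0.  0.  1.2]
```

View pics/w10.png

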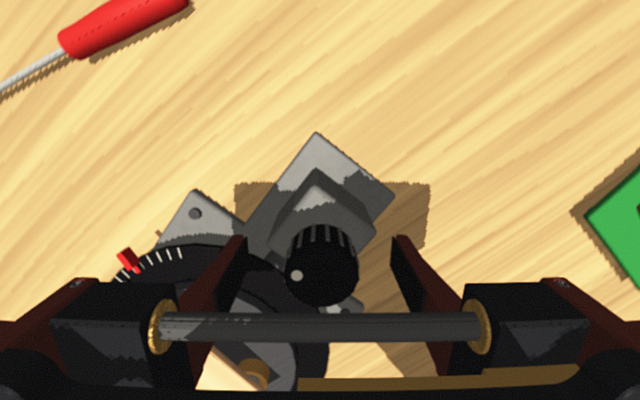

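Emit:
arm_command(commands=[[0, 0.9, 0.5, 0, 0, -10], [0, 0, 0, 0, 0, -10], [0, 0, 0, 0, 0, -10], [0, 0, 0, 0, 0, -10], [0, 0, 0, 0, 0, -10]])

```text
time: 29.62
tool_pos: [0.5415, -0.0053, 0.0896]
tool_rot: [3.124, 0.331, -0.0]
force: [0.2, -0.6, -1.0]
finger_gap: 1.0
```

Emit:
arm_command(commands=[[0, 0, 0, 0, 0, -10], [0, 0, 0, 0, 0, -10], [0, 0, 0, 0, 0, -10], [0, 0, 0, 0, 0, -10], [0, 0, 0, 0, 0, -10]])

```text
time: 30.25
tool_pos: [0.5415, -0.0053, 0.0896]
tool_rot: [-2.692, -1.62, 0.0]
force: [-0.3, 0.1, -0.2]
finger_gap: 1.001
```

Emit:
arm_command(commands=[[0, 0, 0, 0, 0, -10], [0, 0, 0, 0, 0, -10], [0, 0, 0, 0, 0, -10], [0, 0, 0, 0, 0, -10], [0, 0, 0, 0, 0, -10]])

```text
time: 30.88
tool_pos: [0.5415, -0.0054, 0.0896]
tool_rot: [-1.755, -2.606, 0.0]
force: [0.8, 0.0, 0.2]
finger_gap: 1.001
```

Emit:
arm_command(commands=[[0, 0, 0, 0, 0, -10], [0, 0, 0, 0, 0, -10], [0, 0, 0, 0, 0, -10], [0, 0, 0, 0, 0, -10], [0, 0, 0, 0, 0, -10]])

```text
time: 31.5
tool_pos: [0.5414, -0.0055, 0.0895]
tool_rot: [-0.489, -3.103, 0.0]
force: [-0.8, -0.6, -0.4]
finger_gap: 0.996
```

Emit:
arm_command(commands=[[0, 0, 0, 0, 0, -10], [0, 0, 0, 0, 0, -10], [0, 0, 0, 0, 0, -10], [0, 0, 0, 0, 0, -10], [0, 0, 0, 0, 0, -10]])

```text
time: 32.12
tool_pos: [0.5414, -0.0055, 0.0895]
tool_rot: [0.868, -3.019, 0.0]
force: [0.6, 0.4, -0.8]
finger_gap: 1.0
```

```bash
python3 - <<'E'
from h import *
say()
E
```

```text
t 32.12 p [ 0.5414 -0.0055  0.0895] yaw -147.92 tilt [-0.0004 -0.0002] q [ 0.52  0.56 -0.79  1.89  0.5   0.9   1.61] F [ 0.6  0.4 -0.8] T [ 0.13 -0.1  -0.  ] gap 1.0
```

Emit:
arm_command(commands=[[0, 0, 0, 0, 0, -10], [0, 0, 0, 0, 0, -10], [0, 0, 0, 0, 0, -10], [0, 0, 0, 0, 0, -10], [0, 0, 0, 0, 0, -5]])

```text
time: 32.75
tool_pos: [0.5414, -0.0055, 0.0893]
tool_rot: [1.955, -2.458, -0.001]
force: [-0.0, -0.0, 0.2]
finger_gap: 0.999
```

Emit:
arm_command(commands=[[0, 0, 0, 0, 0, 0], [0, 0, 0, 0, 0, 0], [0, 0, 0, 0, 0, 0], [0, 0, 0, 0, 0, 0], [0, 0, 0, 0, 0, 0]], jaw=1)

```text
time: 33.38
tool_pos: [0.5415, -0.0052, 0.0897]
tool_rot: [1.954, -2.46, 0.0]
force: [-0.3, -0.8, 0.4]
finger_gap: 0.472
```

Emit:
arm_command(commands=[[0, 0, 0, 0, 0, 0], [0, 0, 0, 0, 0, 0], [0, 0, 0, 0, 0, 0], [0, 0, 0, 0, 0, 5], [0, 0, 0, 0, 0, 10]])

```text
time: 34.0
tool_pos: [0.5414, -0.0052, 0.0897]
tool_rot: [1.611, -2.697, -0.001]
force: [-2.3, 0.4, 1.5]
finger_gap: 0.444
```

```bash
python3 - <<'E'
from h import *
import pickle
say()
c=eyes.read_camera("scene"); save(c,"s11.png",(340,135,60,55),10);pickle.dump(c,open("s11.pkl","wb"))
E
```

```text
t 34.0 p [ 0.5414 -0.0052  0.0897] yaw -118.31 tilt [-0.0003  0.0002] q [ 0.6   0.61 -0.92  1.89  0.59  0.94  2.05] F [-2.3  0.4  1.5] T [0.18 0.36 0.08] gap 0.444
```

View pics/s11.png

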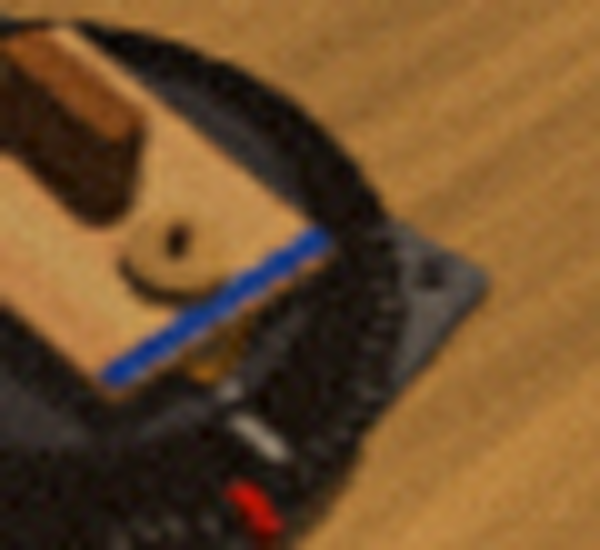

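```bash
python3 - <<'E'
from h import *
import pickle
c=pickle.load(open("s11.pkl","rb")); b=np.load("base.npy")
for U,V,h in [(285,458,.057),(235,418,.057),(230,487,.045),(230,487,.05),(232,490,.045),(278,528,.045)]:
    P=at(c,340+(U+.5)/10-.5,135+(V+.5)/10-.5,h); v=P[:2]-b[:2]; print(U,V,h,round(np.hypot(*v),4),round(np.degrees(np.arctan2(v[1],v[0])-b[2]),2))
E
```

```text
285 458 0.057 0.1048 -15.85
235 418 0.057 0.0848 -16.97
230 487 0.045 0.0978 -23.35
230 487 0.05 0.1007 -24.84
232 490 0.045 0.099 -23.42
278 528 0.045 0.1174 -21.55
```

Emit:
arm_command(commands=[[0, 0, 0, 0, 0, 10], [0, 0, 0, 0, 0, 10], [0, 0, 0, 0, 0, 10], [0, 0, 0, 0, 0, 10], [0, 0, 0, 0, 0, 10]])

```text
time: 34.67
tool_pos: [0.5413, -0.0052, 0.0897]
tool_rot: [0.323, -3.125, 0.0]
force: [-2.1, 0.8, 1.6]
finger_gap: 0.45
```

Emit:
arm_command(commands=[[0, 0, 0, 0, 0, 10], [0, 0, 0, 0, 0, 10], [0, 0, 0, 0, 0, 10], [0, 0, 0, 0, 0, 10], [0, 0, 0, 0, 0, 10]])

```text
time: 35.3
tool_pos: [0.5414, -0.0052, 0.0897]
tool_rot: [-1.028, -2.969, 0.001]
force: [-2.1, 0.8, 2.0]
finger_gap: 0.448
```

Emit:
arm_command(commands=[[0, 0, 0, 0, 0, 10], [0, 0, 0, 0, 0, 10], [0, 0, 0, 0, 0, 10], [0, 0, 0, 0, 0, 10], [0, 0, 0, 0, 0, 10]])

```text
time: 35.92
tool_pos: [0.5414, -0.0051, 0.0897]
tool_rot: [-2.186, -2.256, 0.001]
force: [-1.7, -0.7, 2.0]
finger_gap: 0.445
```

Emit:
arm_command(commands=[[0, 0, 0, 0, 0, 10], [0, 0, 0, 0, 0, 10], [0, 0, 0, 0, 0, 10], [0, 0, 0, 0, 0, 10], [0, 0, 0, 0, 0, 10]])

```text
time: 36.55
tool_pos: [0.5414, -0.0051, 0.0897]
tool_rot: [2.935, 1.121, -0.001]
force: [-1.4, -0.5, 2.8]
finger_gap: 0.443
```

Emit:
arm_command(commands=[[0, 0, 0, 0, 0, 10], [0, 0, 0, 0, 0, 10], [0, 0, 0, 0, 0, 10], [0, 0, 0, 0, 0, 10], [0, 0, 0, 0, 0, 0]])

```text
time: 37.17
tool_pos: [0.5414, -0.0052, 0.0897]
tool_rot: [3.14, 0.059, -0.0]
force: [-1.4, -0.8, 3.6]
finger_gap: 0.447
```

```bash
python3 - <<'E'
from h import *
import pickle
say()
c=eyes.read_camera("scene"); save(c,"s12.png",(340,135,60,55),10);pickle.dump(c,open("s12.pkl","wb"))
c=eyes.read_camera("wrist"); save(c,"w12.png");save(c,"w12z.png",(60,220,160,120),5);pickle.dump(c,open("w12.pkl","wb"))
E
```

```text
t 37.17 p [ 0.5414 -0.0052  0.0897] yaw 2.15 tilt [-0.0003 -0.0006] q [-0.14  0.43  0.08  1.94 -0.05  0.78 -1.57] F [-1.4 -0.8  3.6] T [-0.11  0.36 -0.  ] gap 0.447
```

View pics/s12.png

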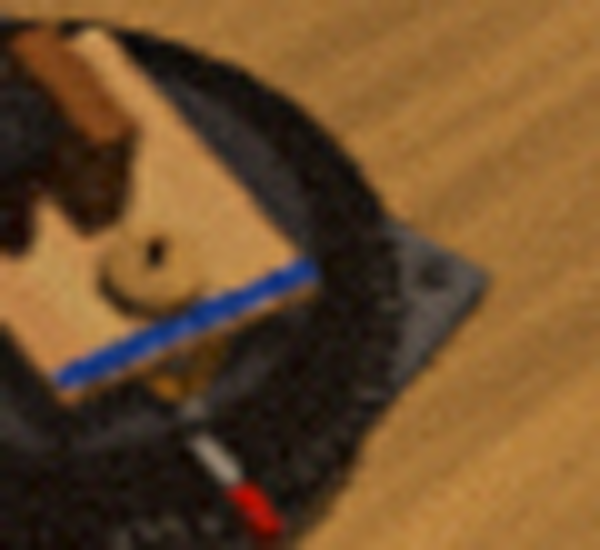

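View pics/w12.png

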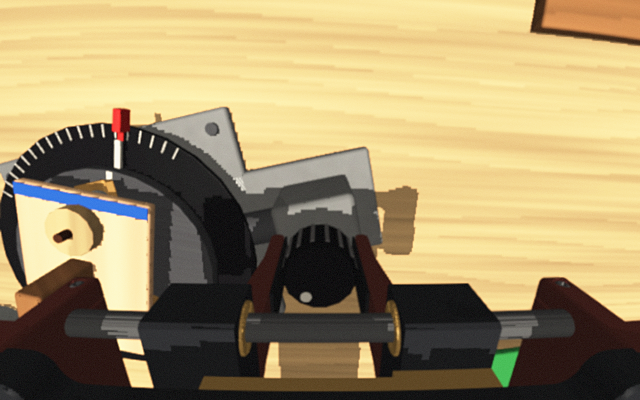

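View pics/w12z.png

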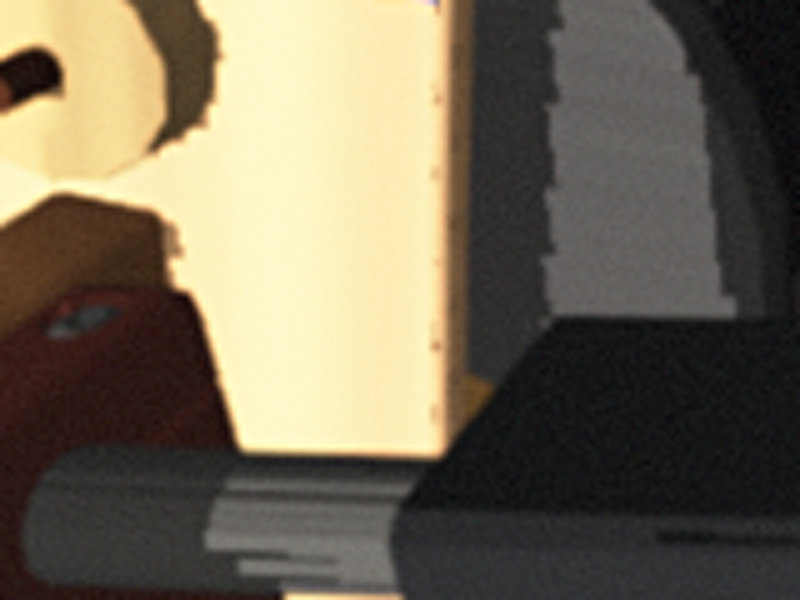

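```bash
python3 - <<'E'
from h import *
import pickle
c=pickle.load(open("w12.pkl","rb")); save(c,"w12y.png",(70,90,100,110),6)
E
```

```text
(no output)
```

View pics/w12y.png

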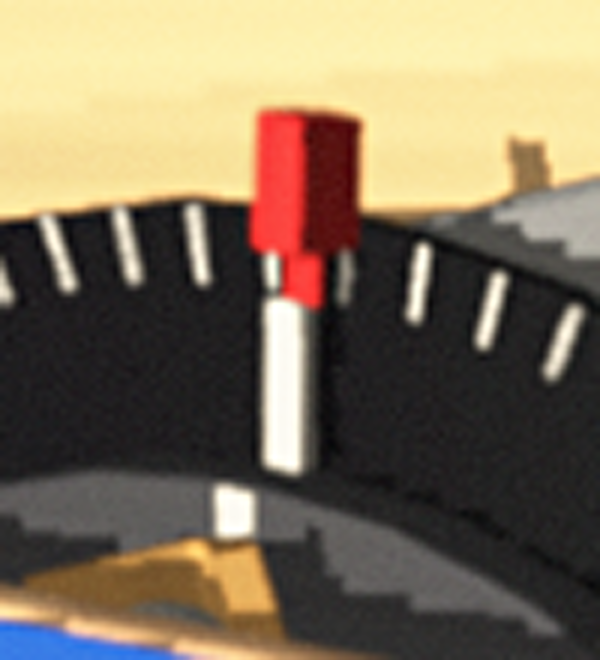

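```bash
python3 - <<'E'
from h import *
import pickle
c=pickle.load(open("w12.pkl","rb")); b=np.load("base.npy")
def a(U,V,h):
    P=at(c,70+(U+.5)/6-.5,90+(V+.5)/6-.5,h); v=P[:2]-b[:2]; print(U,V,h,round(np.hypot(*v),4),round(np.degrees(np.arctan2(v[1],v[0])-b[2]),2))
print("ticks")
for U,V in [(58,267),(127,245),(197,243),(420,284),(492,310),(565,342)]: a(U,V,.042)
print("ptr");a(283,300,.057);a(290,300,.057);a(235,510,.057);a(288,470,.057);a(288,390,.057)
print("tab");a(303,305,.045);a(303,305,.05);a(303,305,.055);a(303,305,.057)
c=pickle.load(open("w2.pkl","rb"))
def a2(U,V,h):
    P=at(c,160+(U+.5)/2.5-.5,(V+.5)/2.5-.5,h); v=P[:2]-b[:2]; print(U,V,h,round(np.hypot(*v),4),round(np.degrees(np.arctan2(v[1],v[0])-b[2]),2))
print("w2")
for U,V in [(360,20),(400,21),(422,26),(444,33),(493,54),(510,66),(538,92)]: a2(U,V,.042)
for h in (.042,.045,.05,.057,.062): a2(471,48,h)
E
```

```text
ticks
58 267 0.042 0.103 -4.62
127 245 0.042 0.1046 -9.97
197 243 0.042 0.1048 -14.9
420 284 0.042 0.1046 -30.05
492 310 0.042 0.1046 -34.98
565 342 0.042 0.1047 -40.07
ptr
283 300 0.057 0.1024 -26.32
290 300 0.057 0.1026 -26.76
235 510 0.057 0.0767 -23.02
288 470 0.057 0.0829 -27.45
288 390 0.057 0.0923 -27.03
tab
303 305 0.045 0.0993 -23.23
303 305 0.05 0.1006 -25.09
303 305 0.055 0.1019 -26.9
303 305 0.057 0.1024 -27.61
w2
360 20 0.042 0.1049 4.68
400 21 0.042 0.1046 -5.34
422 26 0.042 0.104 -10.98
444 33 0.042 0.1036 -16.79
493 54 0.042 0.1047 -30.21
510 66 0.042 0.1049 -35.4
538 92 0.042 0.1052 -44.91
471 48 0.042 0.1022 -24.55
471 48 0.045 0.1014 -24.6
471 48 0.05 0.1 -24.68
471 48 0.057 0.098 -24.8
471 48 0.062 0.0967 -24.89
```

Emit:
arm_command(commands=[[0, 0, 0, 0, 0, 8], [0, 0, 0, 0, 0, 9], [0, 0, 0, 0, 0, 9], [0, 0, 0, 0, 0, 9], [0, 0, 0, 0, 0, 0]])

```text
time: 37.9
tool_pos: [0.5414, -0.0052, 0.0897]
tool_rot: [3.013, -0.887, -0.0]
force: [-2.8, 0.1, 5.2]
finger_gap: 0.448
```

Emit:
arm_command(commands=[[0, 0, 0, 0, 0, 0], [0, 0, 0, 0, 0, 0], [0, 0, 0, 0, 0, 0], [0, 0, 0, 0, 0, 0], [0, 0, 0, 0, 0, 0]], jaw=-1)

```text
time: 38.52
tool_pos: [0.5415, -0.0052, 0.0896]
tool_rot: [3.012, -0.893, 0.0]
force: [0.1, -0.1, 0.3]
finger_gap: 0.976
```

Emit:
arm_command(commands=[[0, 0, 0, 0, 0, 0], [0, 0, -20, 0, 0, 0], [0, 0, -40, 0, 0, 0], [0, 0, -50, 0, 0, 0], [0, 0, -40, 0, 0, 0]])

```text
time: 39.15
tool_pos: [0.5417, -0.0053, 0.2417]
tool_rot: [-3.011, 0.894, -0.002]
force: [0.9, -0.2, -0.5]
finger_gap: 1.001
```

```bash
python3 - <<'E'
from h import *
say()
plan((.45,.155,.24),-10,5)
E
```

```text
t 39.15 p [ 0.5417 -0.0053  0.2417] yaw -33.06 tilt [0.0012 0.0001] q [-0.3   0.25  0.27  1.79 -0.07  1.11 -2.15] F [ 0.9 -0.2 -0.5] T [ 0.04 -0.07 -0.03] gap 1.001
[[-33.0, -17.0, 0.0, 0.0, 0.0, -5.0], [-31.0, -20.0, 1.0, 0.0, 0.0, -5.0], [-30.0, -22.0, 0.0, 0.0, 0.0, -4.0], [-27.0, -24.0, 0.0, 0.0, 0.0, -5.0], [-26.0, -27.0, 1.0, 0.0, 0.0, -4.0]]
end [0.45   0.1552 0.2396] max [33. 27.  1.  0.  0.  5.]
```

Emit:
arm_command(commands=[[-33, -17, 0, 0, 0, -5], [-31, -20, 1, 0, 0, -5], [-30, -22, 0, 0, 0, -4], [-27, -24, 0, 0, 0, -5], [-26, -27, 1, 0, 0, -4]])

```text
time: 39.78
tool_pos: [0.4492, 0.1562, 0.2378]
tool_rot: [-3.13, 0.271, -0.001]
force: [0.3, 0.9, 1.1]
finger_gap: 1.005
```

Emit:
arm_command(commands=[[0, 0, 0, 0, 0, 0], [0, 0, 0, 0, 0, 0], [0, 0, 0, 0, 0, 0], [0, 0, 0, 0, 0, 0], [0, 0, 0, 0, 0, 0]])

```text
time: 40.4
tool_pos: [0.4501, 0.1548, 0.2376]
tool_rot: [3.129, -0.277, -0.0]
force: [0.5, -0.3, 0.3]
finger_gap: 1.0
```

```bash
python3 - <<'E'
from h import *
import pickle
say()
c=eyes.read_camera("wrist"); save(c,"w13.png",(200,0,260,210),3); save(c,"w13z.png",(270,0,110,80),7);pickle.dump(c,open("w13.pkl","wb"))
E
```

```text
t 40.4 p [0.4501 0.1548 0.2376] yaw -10.12 tilt [-0.     -0.0001] q [-0.51  0.14  0.09  1.93 -0.01  1.07 -2.17] F [ 0.5 -0.3  0.3] T [0.07 0.03 0.  ] gap 1.0
```

View pics/w13.png

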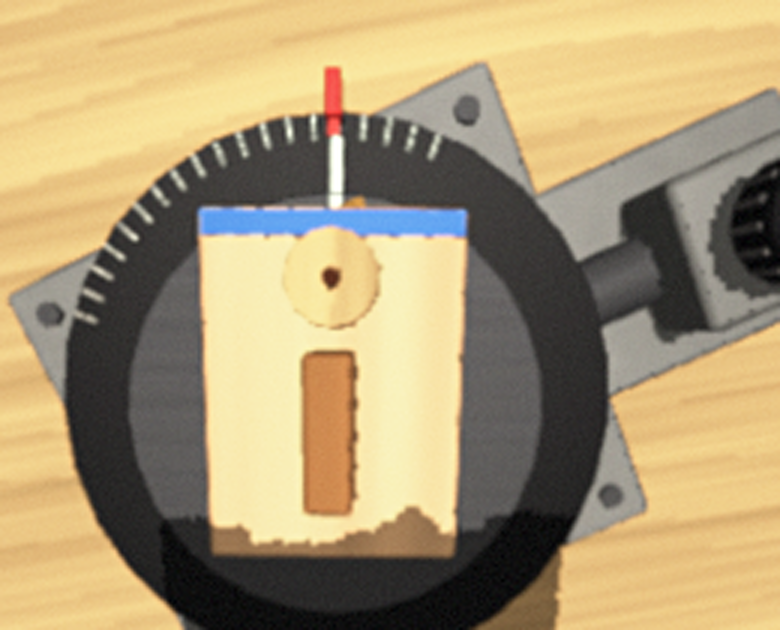

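View pics/w13z.png

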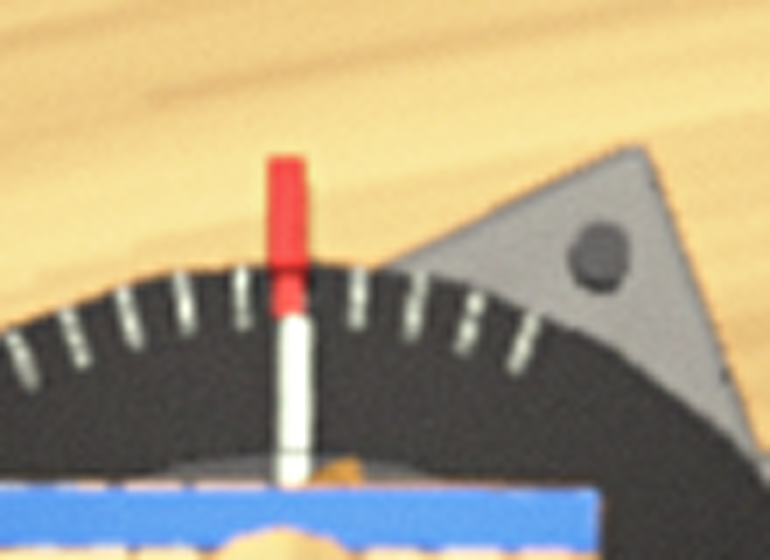

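```bash
python3 - <<'E'
from h import *
import pickle; from scipy.optimize import least_squares
b=np.load("base.npy"); c=pickle.load(open("w13.pkl","rb"))
z=lambda p:np.array([200+(p[0]+.5)/3-.5,(p[1]+.5)/3-.5])
pts=[(71,45,86,199,208),(71,-45,86,467,208),(-49,-45,86,455,556),(-49,45,86,212,556),(25,8,128,304,351),(25,-8,128,355,351),(-25,-8,128,352,515),(-25,8,128,303,515)]
def f(q):
    C,S=np.cos(q[2]),np.sin(q[2]); r=[]
    for x,y,h,u,v in pts:
        x/=1e3;y/=1e3
        r.append(proj(c,[q[0]+C*x-S*y,q[1]+S*x+C*y,h/1e3])-z((u,v)))
    return np.concatenate(r)
s=least_squares(f,[b[0],b[1],-.19],loss="soft_l1"); q=s.x
print("carrier rel",(q-b)[:2],np.degrees(q[2]-b[2]),np.abs(s.fun).max())
z2=lambda U,V:(270+(U+.5)/7-.5,(V+.5)/7-.5)
for n,U,V,h in [("ptr tip",296,318,.047),("ptr in",294,470,.047),("tab",289,312,.049)]:
    P=at(c,*z2(U,V),h); v=P[:2]-b[:2]; print(n,P,np.hypot(*v),np.degrees(np.arctan2(v[1],v[0])-b[2]))
say()
E
```

```text
carrier rel [ 1.21888082e-03 -8.47423945e-05] -24.591081807704448 1.1910405754794908
ptr tip [0.60104516 0.13695027 0.047     ] 0.10053199758398282 -24.74510804222288
ptr in [0.57920195 0.14130535 0.047     ] 0.07826056159977503 -24.567332998187776
tab [0.60170208 0.13788648 0.049     ] 0.10100992871869043 -24.15433044291578
t 40.45 p [0.45   0.1549 0.2376] yaw -10.1 tilt [-0.     -0.0001] q [-0.51  0.14  0.09  1.93 -0.01  1.07 -2.17] F [ 0.8 -0.6  0. ] T [ 0.06  0.06 -0.  ] gap 0.996
```

Pointer and tab agree to about 1 mm, the carrier is still seated, and the gripper is clear. Handing in.

```bash
python3 -c "
from station import hand_in
print(hand_in())"
```

```text
the job is handed in; nothing more can be done
None
```

I set the plywood carrier on the stage with its blue edge to the pointer, released it, and wound the knob clockwise about 610° in two strokes. Then I opened the gripper, moved clear and handed the job in at about 40 s. `hand_in` reported no verdict.

**Seating:** A wrist-camera fit after release put the carrier within 1 mm and about 0.01° of the seated pose. After winding it was within 1.2 mm of the turning axis. It had turned 24.6°, the same as the pointer within about 0.2°.

**Pointer:** In the last picture the pointer's tip is about 1 mm past the red tab's tip on the clockwise side (limit 4 mm). The measured angles were 24.7° for the pointer and 24.2° for the tab.

**Disagreements:**
- The scene camera was coarse: its tab angle read between 21.6° and 24.8° depending on the assumed height, so I did not use it for the final alignment.
- The knob axis was about 1 mm off my first estimate, so I shifted the gripper before the second stroke.

**Not checked:** I did not measure the jar, tin, screwdriver and batten again at the end. The arm never went near them.

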